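Load the tack magazine and clamp it home

ROBOT

A 6-joint arm with a two-finger parallel gripper is mounted at the origin on the work surface. World frame = base frame: x ahead of the robot, y to its left, z up, the work surface at z = 0. Lengths are in m, angles in rad, forces in N, time in s.
With the tool pointing down it reaches from about 0.35 to 0.925 m from the base axis. Payload 6.4 kg.
Tool frame: the origin (TCP) lies on the centre line of the jaws, within the pads' length; the fingertips stand 8 mm ahead of it and the grasp point (between the pads) lies 11 mm behind it; z points along the fingers, x is the direction in which the jaws open and shut, and the axes are right-handed (so a half turn about z gives the same grasp; the last joint's range is limited). The gripper opens to 85 mm and grips with 20 to 120 N. Pads are 22 mm wide; open, the fingers measure 114 mm over their backs; the gripper's body (76 mm by 85 mm) begins 54 mm behind the grasp point. The pads swing forward as they close: fully open they stand 13 mm farther back than shut.
Start: joints at [-1.316, 0.245, 1.558, -0, 1.339, -0.174], TCP at [0.27, -0.591, 0.239] pointing down, gripper open.
Joint ranges: [-3.13, 3.13], [-1.02, 2.26], [0.13, 2.54], [-0.95, 4.09], [0.21, 2.88], [-2.74, 2.74]. Speed limits (rad/s): [2.57, 2.57, 3.14, 3.14, 3.14, 3.14].

INTERFACE

Orientations are given as a rotation vector (axis times angle).
In Python, from plant import ctrl gives the robot as it stands.
- The arm moves only by the tool step_arm, never from a script. Its argument "targets" is a list of rows, each an object with "jaw": the gripper's target within -1 to 1 (fully open at 1, half-way at 0, shut at -1); "linear": the shift along the tool's x, y, z as a fraction of full scale, a list of three; "rot": the turn, a rotation vector about the tool's x, y, z as a fraction of full scale, a list of three. A call has 1 to 5 rows; each row shifts and turns the pose as measured when the row begins, along the tool's axes as they then stand; what a row does not reach is not made up. Full scale, the value 1, is 0.025 m for a shift and 6 degrees for a turn. A row lasts 1/8 s, in which the tool goes at most 62.5 mm and 10.7 degrees, less where a joint would pass 70% of its speed; a pose out of reach is approached as far as the arm can. A call with a number of a shift or a turn outside -1 to 1 is refused whole. A call with a gripper value outside its range is refused whole. The fingers move at their own pace and stop on an object; "force" is the grip in N (left out, the last holds). Time passes only in rows, so rows that do not move let the fingers close. It gives the time, the measured TCP pose, the force and the opening at its end, in the units of the state.
- ctrl.read_state(): the state, without advancing time (a new reading comes with each control period).
- ctrl.capture(name): name is "side" or "top"; returns (picture, depth): 420x560x3 uint8, red, green, blue; 420x560 float32, m along the optical axis (not along the pixel's ray), 0 where there is no reading.
- ctrl.camera_info(name): a dict with "intrinsics" (3x3 intrinsics, pixels), "R" (3x3) and "t" (3): a world point X has camera coordinates R X + t. Camera axes: x right, y down, z forward; pixel columns grow to the right and rows downward; lengths in m; the calibration is good to about 2 mm. A picture is of the moment at which its call begins. camera_info takes no time and is no camera call.
- ctrl.close_job(): hands the job in, once; it reports no verdict.
Trained networks look in the newest picture that a camera, given by its name, has taken for a name from the list of things; names that differ only in an ending like _2 or _b are one class to them, and where a whole thing is asked for, a point or a joint stands for the part that bears it (a point fixed in the world has none). Each returns a list of dicts, best first, with "score" (0 to 1); they miss things now and then, are a little off and sometimes report something else, mostly with a low value. They report only what shows in the picture. A call takes as long as a camera call.
- ctrl.silhouettes(camera, query): "region" (420x560 bool, what is visible of it) and "at" ([column, row] in pixels, amid what is visible of it).
The state is a dict: "clock": time; "q": joint angles; "qvel": joint speeds; "joint_efforts": joint torques, N m; "tool_pos": TCP position; "eef_rot": TCP orientation; "contact_force": force on the tool from outside, world axes, zero at the start; "moment": the same for the moment, N m; "width": opening from 0.0 (shut) to 1.0 (fully open).
Only numpy, scipy, OpenCV 4.12 (cv2) and the standard library are available. Lean on these libraries where they do the work, as an engineer would, in place of code of your own. Each camera call takes 0.05 s, during which the arm holds its last target.

TASK

Load the full green tack magazine into the open cradle of the blue tack loader: set it upright in the pocket and let go, without pushing it down by hand. Then swing the red-handled clamp over onto it and press the clamp down firmly for about a second, so that the clamp drives the magazine fully home without crushing it. Leave it clamped, let go, and leave the empty grey magazine and everything else on the bench where it is.

Things in the scene. Friction and masses are not known exactly. Their poses are not given: they have to be found in the camera images.
- magazine_mid (a point): Full tack magazine: a green rigid box 64 (x) x 32 (y) x 46 (z) mm with a row of brass tack heads in its top, 0.12 to 0.24 kg, standing upright, loose on the bench. This point is its centre, 23 mm above its underside. Its x axis runs along the 64 mm length, z up. It goes into the cradle with its length along the loader's x, either way round.
- loader: Tack loader: fixed blue bed 210 (x) x 140 (y) x 16 mm, origin under the cradle's nominal centre, reaching 85 mm to -x and 125 mm to +x of it. The hinge posts stand at its +x end; the clamp closes towards -x.
- cradle_mid (a point): Nominal cradle centre, 48 mm above the bench, loader axes. Cradle: immovable aluminium block 90 (x) x 58 (y) x 32 mm with a pocket 68 (x) x 35.5 (y) mm, its edges chamfered 2 mm. It sits on a cross slide whose setting this pose does not show: the true pocket centre is up to 10 mm to either side along y (x as given) and the top face 0 to 6 mm above this point. Find it by touch or sight.
- rest_mid (a point): Nominal centre of a magazine just set into the pocket, 53 mm above the bench (truly 0 to 6 mm higher, as the cradle): its underside rests on an orange follower plate 18 mm below the cradle's top face, its top 28 mm above that face. The follower is stiff: it carries the magazine, yields only to some 10 N and stays where pushed, with no springing back.
- home_mid (a point): Nominal centre of a magazine fully home, 43 mm above the bench (truly 0 to 6 mm higher): 10 mm below its resting height, stopped hard on the pocket's floor ledges, its top 18 mm above the cradle's top face.
- clamp_bar (a point): Middle of the clamp's red handle bar: round, 14 mm thick, 80 mm long between two flat side arms (8 mm thick, 13 mm high), along the loader's y, 165 mm from the hinge axis. Push about 20 N down on it for a second to seat the magazine: under 15 N does not, over 40 N crushes it.
- clamp_pad (a point): Middle of the clamp's black round cross pad (20 mm thick, between the side arms, 100 mm from the hinge), which comes down on the magazine's top and presses 1.65 times as hard as the hand does on the bar. It must press with over 20 N for 0.3 s on the bottomed magazine, and never over 70 N.
- clamp_hinge (a point): Middle of the clamp's hinge axis, which lies along the loader's y, 100 mm beyond the nominal cradle centre in the loader's +x and 74 mm above the bench, between two blue posts 52 mm out either side and wider. Axes are the loader's.
- clamp (a joint): Clamp angle, rad: 0 with the arms level towards the loader's -x (bar 74 mm above the bench), growing as it opens up and back to +x; pi/2 upright, 2.0 the stop; starts at 1.45 to 1.85. The stiff hinge (0.3 N m, 2 N at the bar) stays where it is left. On a magazine fully home it reads 0 to 0.06, on one not yet driven 0.10 to 0.16.
- empty_mid (a point): Empty tack magazine, grey, same size as the green one, black strip in its top: leave alone. Its centre.
- last_green: Green shoe last 250 x 92 x 115 mm, bystander, origin at the middle of its underside, toe to its -x.
- last_white: White shoe last, same size, bystander.
- glue_tin: Steel tin 76 mm across, 85 mm high, bystander, origin at its underside.
- hammer: Hammer lying on the bench, bystander.
- brush: Brush lying on the bench, bystander.
- heel: Black rubber heel block 60 x 58 x 34 mm, bystander, origin at its underside.

How it is judged:
On the way, in this order (a step that is already met when the one before it is completed fails the run):
1. the green magazine stands in the cradle pocket, upright and released, the clamp still open (z of magazine_mid in the frame of cradle_mid between 0.002 and 0.014 m and horizontal distance between magazine_mid and cradle_mid below 0.015 m and angle between magazine_mid's own z axis and vertical below 0.15 rad and contact force between the fingers and magazine below 0.1 N and value of joint clamp above 0.5 rad), for 0.2 s.
2. the clamp is down and presses the magazine on the pocket's floor with more than 20 N for 0.3 s (contact force between clamp and magazine above 20 N and z of magazine_mid in the frame of cradle_mid below 0.002 m and value of joint clamp below 0.085 rad), for 0.3 s.
At the end, for the whole second after the job is handed in: The green magazine is home in the cradle: its centre less than 2 mm above cradle_mid (home is 5 mm below to 1 mm above it), within 15 mm of it in plan, upright to 0.08 rad, along the loader to 0.12 rad, at rest; the clamp is closed on it (below 0.085 rad) and released (z of magazine_mid in the frame of cradle_mid below 0.002 m and horizontal distance between magazine_mid and cradle_mid below 0.015 m and angle between magazine_mid's own z axis and vertical below 0.08 rad and angle between the x axis of magazine_mid and the x axis of cradle_mid, either way round below 0.12 rad and value of joint clamp below 0.085 rad and linear speed of magazine below 0.01 m/s and contact force between the fingers and clamp below 0.1 N); the robot touches nothing.
It fails at once if the magazine is crushed: the clamp presses it with more than 70 N (contact force between clamp and magazine above 70 N).
It fails at once if the magazine is driven down by the hand, not by the clamp: fingers on it with its centre below the follower's resting height (contact force between the fingers and magazine above 1 N and z of magazine_mid in the frame of cradle_mid below 0.002 m and horizontal distance between magazine_mid and cradle_mid below 0.03 m).
It fails at once if the empty magazine or another thing on the bench is moved by more than 20 mm (distance of any of empty_mid, last_green, last_white, glue_tin, hammer, brush, heel from where it was at the start of the episode above 0.02 m).
It also fails if it takes over 72 s, if anything falls off the work surface, if the arm or the gripper's body presses on something with over 40 N, if the wrist force passes 120 N, or if a joint passes its speed limit or range.

## Working session

There is one attempt and no reset: what is moved stays moved. The work goes in short steps, Python scripts to look and compute and a tool call to move; the robot and the scene stay as the last step left them, time stands still between calls to the robot, and variables do not carry over. Pictures are saved under pics/ and viewed, and the job is handed in when it is done.

Besides the shell and the picture viewer there is one more tool, called after ">>>" as name(argument=value, ...) on one line, values as JSON. step_arm: Moves the arm, as the interface text tells. Shift numbers are shares of 0.025 m and turn numbers shares of 6 degrees, none past 1 either way. Its arguments: {"type":"object","properties":{"targets":{"type":"array","items":{"type":"object","properties":{"jaw":{"type":"number"},"linear":{"type":"array","items":{"type":"number","minimum":-1,"maximum":1}},"rot":{"type":"array","items":{"type":"number","minimum":-1,"maximum":1}}}}},"force":{"type":"number"}},"required":["targets"]}

```bash
mkdir -p pics; ls; cat > h.py <<'E'
import numpy as np, cv2
from plant import ctrl
from scipy.spatial.transform import Rotation as Rn
def cam(n):
    c=ctrl.camera_info(n); return np.array(c["intrinsics"]),np.array(c["R"]),np.array(c["t"])
def cloud(n,d):
    K,R,t=cam(n); v,u=np.mgrid[:d.shape[0],:d.shape[1]]
    P=np.stack([(u-K[0,2])/K[0,0]*d,(v-K[1,2])/K[1,1]*d,d],-1)
    return (P-t)@R
def shot(n,f):
    im,d=ctrl.capture(n); cv2.imwrite("pics/"+f,im[...,::-1]); np.save("/tmp/%s.npy"%n,d); np.save("/tmp/%s_im.npy"%n,im); return im,cloud(n,d),d
def proj(n,X):
    K,R,t=cam(n); p=K@(R@np.array(X)+t); return p[:2]/p[2]
E
python3 - <<'E'
from h import *
s=ctrl.read_state();print(s)
for n in("side","top"):
    im,P,d=shot(n,n+"0.png")
    K,R,t=cam(n);print(n,K.tolist(),(-R.T@t),R.tolist())
    for q in("magazine_mid","loader","clamp","empty_mid","clamp_bar","cradle_mid"):
        try:
            for r in ctrl.silhouettes(n,q)[:2]:
                m=r["region"]&(d>0); p=P[m]
                print(n,q,round(r["score"],2),r["at"],m.sum(),np.median(p,0).round(3),p.min(0).round(3),p.max(0).round(3))
        except Exception as e: print(q,e)
E
```

```text
pics
{'clock': 0.0, 'q': array([-1.31611292e+00,  2.45849437e-01,  1.55900087e+00, -4.91381800e-06,
        1.33868936e+00, -1.74101319e-01]), 'qvel': array([ 0.00158788, -0.00175391,  0.00079829,  0.00055213,  0.0012784 ,
       -0.00031511]), 'joint_efforts': array([-2.64488417e-04, -4.29514897e+01, -3.26127541e+01, -6.81574375e-05,
        5.37795349e-03,  7.48439732e-06]), 'tool_pos': array([ 0.27011441, -0.5906291 ,  0.23816475]), 'eef_rot': array([-2.64209595e+00,  1.69724991e+00,  2.25208753e-03]), 'contact_force': array([ 0.58515577, -0.47313624,  0.24196642]), 'moment': array([0.03988741, 0.00734334, 0.0249938 ]), 'width': 0.9980062235387469}
side [[507.0588396051218, 0.0, 282.36064030757547], [0.0, 507.0588396051218, 216.8699909588529], [0.0, 0.0, 1.0]] [ 0.56648604 -1.10768506  1.21485544] [[0.9997630547001566, -0.0188652661408706, 0.010859843002829168], [-0.006321010965577684, -0.7290042237423855, -0.6844800118236728], [0.020829769009401478, 0.6842491823153288, -0.7289507371721488]]
side magazine_mid 0.75 [233.5, 272.2] 407 [ 0.459 -0.206  0.04 ] [ 0.42  -0.227 -0.006] [ 
[... 1004 characters left out ...]
0.73 [128.2, 225.7] 922 [0.562 0.434 0.023] [ 0.421  0.359 -0.004] [0.668 0.516 0.034]
top loader 0.6 [233.7, 225.2] 3205 [0.561 0.105 0.018] [ 0.417  0.027 -0.006] [0.697 0.177 0.245]
top clamp 0.57 [229.2, 190.1] 768 [0.627 0.098 0.179] [ 0.589  0.047 -0.006] [0.693 0.186 0.245]
top empty_mid 0.85 [387.6, 231.8] 332 [ 0.526 -0.342  0.046] [ 0.495 -0.385 -0.004] [ 0.565 -0.317  0.052]
top clamp_bar 0.79 [230.2, 192.1] 695 [0.628 0.094 0.18 ] [ 0.591  0.048 -0.002] [0.678 0.171 0.245]
top cradle_mid 0.9 [230.3, 223.0] 3189 [0.561 0.104 0.018] [ 0.417  0.029 -0.005] [0.679 0.186 0.245]
top cradle_mid 0.61 [414.5, 179.7] 2113 [ 0.675 -0.413  0.064] [ 0.591 -0.523  0.001] [ 0.761 -0.314  0.119]
```

```bash
python3 - <<'E'
from h import *
a=cv2.imread("pics/side0.png");b=cv2.imread("pics/top0.png")
cv2.imwrite("pics/s_c.png",cv2.resize(a[110:310,180:380],None,fx=3,fy=3,interpolation=cv2.INTER_CUBIC))
cv2.imwrite("pics/t_c.png",cv2.resize(b[140:300,160:420],None,fx=3,fy=3,interpolation=cv2.INTER_CUBIC))
E
```

```text
(no output)
```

View pics/side0.png

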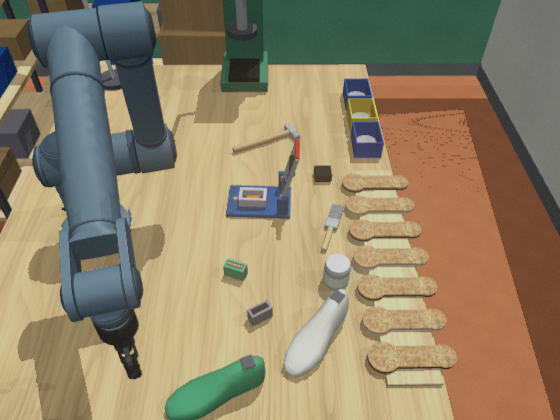

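View pics/s_c.png

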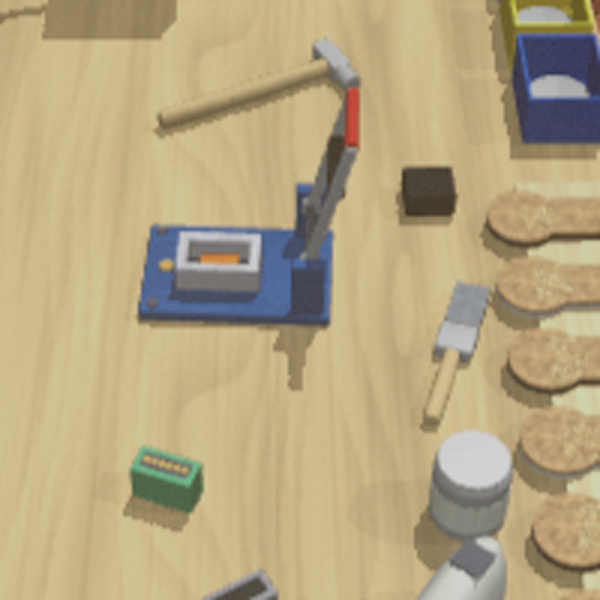

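View pics/t_c.png

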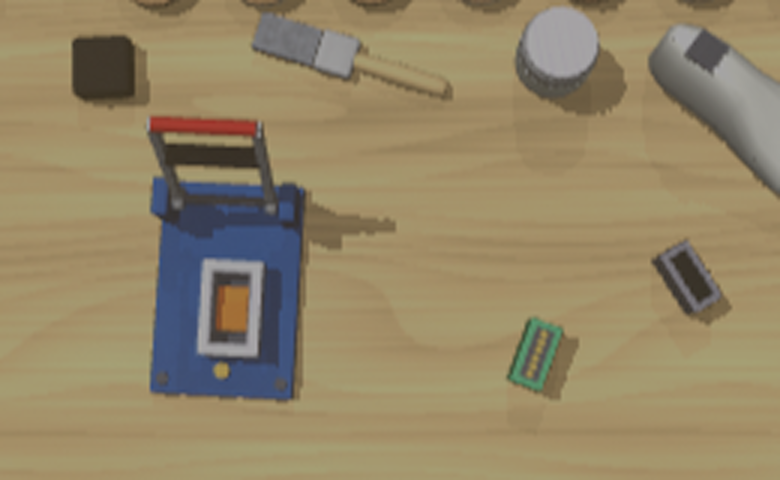

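The side view shows the green magazine near (234,270) and the cradle near (252,197), with the clamp upright near (291,167). I'll measure poses from depth.

```bash
python3 - <<'E'
from h import *
for n in("side","top"):
    P=cloud(n,np.load(f"/tmp/{n}.npy")); im=np.load(f"/tmp/{n}_im.npy")
    def rect(nm,box,zr,extra=None):
        m=(P[...,0]>box[0])&(P[...,0]<box[1])&(P[...,1]>box[2])&(P[...,1]<box[3])&(P[...,2]>zr[0])&(P[...,2]<zr[1])
        if extra is not None:m&=extra
        p=P[m]; r=cv2.minAreaRect((p[:,:2]*1000).astype(np.float32))
        print(n,nm,len(p),"c",np.round(r[0],1),"sz",np.round(r[1],1),"ang",round(r[2],1),"z",np.percentile(p[:,2],[5,50,95]).round(4)); return p
    hsv=cv2.cvtColor(im,cv2.COLOR_RGB2HSV)
    rect("mag",(.40,.51,-.25,-.15),(.036,.06))
    rect("empty",(.47,.6,-.41,-.28),(.036,.06))
    rect("bed",(.38,.68,0,.22),(.008,.024),(hsv[...,0]>100)&(hsv[...,0]<130)&(hsv[...,1]>110))
    rect("cradletop",(.4,.57,.03,.18),(.042,.07))
    p=rect("follower",(.4,.57,.03,.18),(.02,.045),(hsv[...,0]>5)&(hsv[...,0]<22)&(hsv[...,1]>150))
    red=((hsv[...,0]<8)|(hsv[...,0]>172))&(hsv[...,1]>150)
    p=rect("bar",(.5,.8,-.05,.3),(.1,.4),red); print(p.mean(0))
    # high-res-ish map of cradle
    m=(P[...,0]>.4)&(P[...,0]<.56)&(P[...,1]>.03)&(P[...,1]<.18)&(P[...,2]>.042)&(P[...,2]<.07)
    p=P[m];print(np.percentile(p[:,0],[0,1,99,100]).round(4),np.percentile(p[:,1],[0,1,99,100]).round(4))
E
```

```text
side mag 228 c [ 458.4 -199.6] sz [37.6 65.1] ang 65.3 z [0.0389 0.0447 0.0498]
side empty 276 c [ 531.5 -348. ] sz [65.  37.9] ang 31.9 z [0.039  0.0448 0.0496]
side bed 534 c [522.   97.2] sz [140.7 205.1] ang 88.4 z [0.0105 0.015  0.0202]
side cradletop 261 c [503.6  93.1] sz [68.2 89.6] ang 86.4 z [0.0434 0.0486 0.0543]
side follower 22 c [502.6 100.6] sz [36.6 11.2] ang 7.0 z [0.0274 0.0317 0.035 ]
side bar 67 c [642.6  91.9] sz [85.5  9.2] ang 87.9 z [0.2337 0.2386 0.2425]
[0.64290139 0.08839552 0.23863756]
[0.4588 0.4593 0.5479 0.548 ] [0.0572 0.0605 0.1264 0.1292]
top mag 259 c [ 455.8 -196.7] sz [32.4 64. ] ang 68.3 z [0.0423 0.0463 0.0506]
top empty 261 c [ 528.8 -345.3] sz [63.5 32.7] ang 30.8 z [0.0418 0.0469 0.0501]
top bed 1588 c [523.  102.3] sz [137.1 204.9] ang 86.7 z [0.0121 0.0162 0.0207]
top cradletop 363 c [501.2  94.9] sz [58.7 89.9] ang 87.5 z [0.0454 0.0507 0.0548]
top follower 132 c [502.1  95.5] sz [27.7 39.5] ang 85.7 z [0.0295 0.0334 0.038 ]
top bar 158 c [643.2  96.2] sz [85.5 12.1] ang 87.1 z [0.2363 0.2405 0.2436]
[0.64280312 0.09635323 0.2402532 ]
[0.457  0.457  0.5457 0.5461] [0.0643 0.0646 0.1245 0.1248]
```

Poses found: the magazine is at about (0.456, -0.197) with its long axis at -21.7°. The pocket is at about (0.5015, 0.095), with loader yaw about -2.9° and the cradle top near 0.050. Next is a helper that works out the rows.

```bash
cat >> h.py <<'E'
def plan(pos,yaw=None,step=1.0,n=None):
    "rows (linear, rot z) to bring TCP to pos with tool x at yaw deg (tool down)"
    s=ctrl.read_state(); R=Rn.from_rotvec(s["eef_rot"]).as_matrix(); p=s["tool_pos"].copy()
    y0=np.degrees(np.arctan2(R[1,0],R[0,0])); print("now",p.round(4),"yaw",round(y0,2),"tilt z",R[:,2].round(4),"t",round(s["clock"],2),"F",s["contact_force"].round(1),"w",round(s["width"],3))
    pos=np.array(pos,float); dy=0 if yaw is None else (yaw-y0+180)%360-180
    L=np.linalg.norm(pos-p); N=n or int(np.ceil(max(L/.025/step,abs(dy)/5.9,1)))
    for k in range(N):
        a=np.radians(y0+dy*k/N); x=np.array([np.cos(a),np.sin(a),0]);z=np.array([0,0,-1.]);yv=np.cross(z,x)
        d=(pos-p)/N; print(k,"lin",[round(float(d@v)/.025,2) for v in(x,yv,z)],"rotz",round(-dy/N/6,2))
    if yaw is None: return
E
python3 -c "
from h import *
plan((.4565,-.197,.238),-111.7)
"
```

```text
now [ 0.2702 -0.5912  0.2393] yaw -65.43 tilt z [-0. -0. -1.] t 0.7 F [-0.9  0.3  1.2] w 1.002
0 lin [-0.62, -0.74, 0.0] rotz 0.43
1 lin [-0.66, -0.71, 0.0] rotz 0.43
2 lin [-0.69, -0.68, 0.0] rotz 0.43
3 lin [-0.72, -0.65, 0.0] rotz 0.43
4 lin [-0.75, -0.62, 0.0] rotz 0.43
5 lin [-0.77, -0.58, 0.0] rotz 0.43
6 lin [-0.8, -0.55, 0.0] rotz 0.43
7 lin [-0.82, -0.51, 0.0] rotz 0.43
8 lin [-0.84, -0.47, 0.0] rotz 0.43
9 lin [-0.87, -0.44, 0.0] rotz 0.43
10 lin [-0.88, -0.4, 0.0] rotz 0.43
11 lin [-0.9, -0.36, 0.0] rotz 0.43
12 lin [-0.92, -0.32, 0.0] rotz 0.43
13 lin [-0.93, -0.27, 0.0] rotz 0.43
14 lin [-0.94, -0.23, 0.0] rotz 0.43
15 lin [-0.95, -0.19, 0.0] rotz 0.43
16 lin [-0.96, -0.15, 0.0] rotz 0.43
17 lin [-0.96, -0.1, 0.0] rotz 0.43
```

>>> step_arm(targets=[{"jaw":1,"linear":[-0.62,-0.74,0],"rot":[0,0,0.43]},{"jaw":1,"linear":[-0.66,-0.71,0],"rot":[0,0,0.43]},{"jaw":1,"linear":[-0.69,-0.68,0],"rot":[0,0,0.43]},{"jaw":1,"linear":[-0.72,-0.65,0],"rot":[0,0,0.43]},{"jaw":1,"linear":[-0.75,-0.62,0],"rot":[0,0,0.43]}])

```text
clock: 1.32
tool_pos: [0.3229, -0.4801, 0.2394]
eef_rot: [2.425, -1.996, 0.001]
contact_force: [0.3, 0.3, 0.7]
width: 0.998
```

>>> step_arm(targets=[{"jaw":1,"linear":[-0.77,-0.58,0],"rot":[0,0,0.43]},{"jaw":1,"linear":[-0.8,-0.55,0],"rot":[0,0,0.43]},{"jaw":1,"linear":[-0.82,-0.51,0],"rot":[0,0,0.43]},{"jaw":1,"linear":[-0.84,-0.47,0],"rot":[0,0,0.43]},{"jaw":1,"linear":[-0.87,-0.44,0],"rot":[0,0,0.43]}])

```text
clock: 1.95
tool_pos: [0.3777, -0.3679, 0.2401]
eef_rot: [2.176, -2.265, 0.004]
contact_force: [0.4, -0.2, -0.6]
width: 1.001
```

>>> step_arm(targets=[{"jaw":1,"linear":[-0.88,-0.4,0],"rot":[0,0,0.43]},{"jaw":1,"linear":[-0.9,-0.36,0],"rot":[0,0,0.43]},{"jaw":1,"linear":[-0.92,-0.32,0],"rot":[0,0,0.43]},{"jaw":1,"linear":[-0.93,-0.27,0],"rot":[0,0,0.43]},{"jaw":1,"linear":[-0.94,-0.23,0],"rot":[0,0,0.43]}])

```text
clock: 2.58
tool_pos: [0.4338, -0.256, 0.2408]
eef_rot: [1.899, -2.503, 0.007]
contact_force: [-0.0, -0.1, 0.2]
width: 1.0
```

```bash
python3 -c "
from h import *
plan((.4565,-.197,.15),-111.7)
"
```

```text
now [ 0.4338 -0.256   0.2408] yaw -105.63 tilt z [ 0.0027 -0.0037 -1.    ] t 2.58 F [-0.  -0.1  0.2] w 1.0
0 lin [-0.5, -0.05, 0.73] rotz 0.2
1 lin [-0.5, -0.04, 0.73] rotz 0.2
2 lin [-0.5, -0.03, 0.73] rotz 0.2
3 lin [-0.51, -0.02, 0.73] rotz 0.2
4 lin [-0.51, -0.0, 0.73] rotz 0.2
```

>>> step_arm(targets=[{"jaw":1,"linear":[-0.5,-0.05,0.73],"rot":[0,0,0.2]},{"jaw":1,"linear":[-0.5,-0.04,0.73],"rot":[0,0,0.2]},{"jaw":1,"linear":[-0.5,-0.03,0.73],"rot":[0,0,0.2]},{"jaw":1,"linear":[-0.51,-0.02,0.73],"rot":[0,0,0.2]},{"jaw":1,"linear":[-0.51,0,0.73],"rot":[0,0,0.2]}])

```text
clock: 3.2
tool_pos: [0.4597, -0.1959, 0.1499]
eef_rot: [-1.761, 2.599, -0.018]
contact_force: [0.2, 0.4, -0.2]
width: 1.001
```

```bash
python3 -c "
from h import *
a,_,_=shot('side','s1.png');b,_,_=shot('top','t1.png')
c=np.hstack([cv2.resize(a[200:320,170:300],None,fx=3,fy=3),cv2.resize(b[190:310,280:410],None,fx=3,fy=3)])
cv2.imwrite('pics/c1.png',c[...,::-1])
plan((.4565,-.197,.036),-111.7)
"
```

```text
now [ 0.4584 -0.1946  0.1481] yaw -111.62 tilt z [ 0.0042 -0.0052 -1.    ] t 3.3 F [-0.8 -1.1  0. ] w 0.999
0 lin [0.02, 0.01, 0.9] rotz 0.0
1 lin [0.02, 0.01, 0.9] rotz 0.0
2 lin [0.02, 0.01, 0.9] rotz 0.0
3 lin [0.02, 0.01, 0.9] rotz 0.0
4 lin [0.02, 0.01, 0.9] rotz 0.0
```

View pics/c1.png

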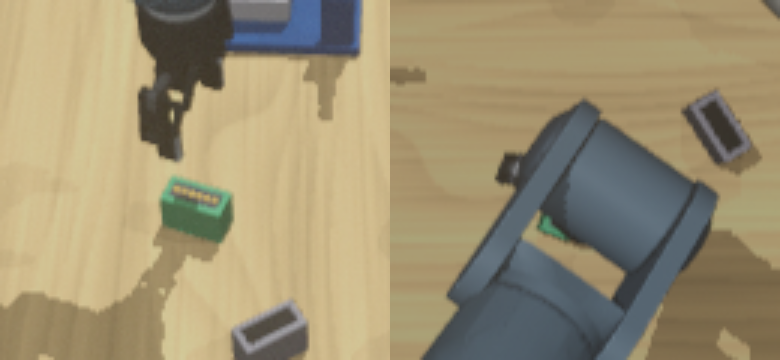

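```bash
cat >> h.py <<'E'
_op=plan
def plan(pos,yaw=None,step=1.0,n=None):
    s=ctrl.read_state(); R=Rn.from_rotvec(s["eef_rot"]).as_matrix()
    c=R.T@np.cross(R[:,2],[0,0,-1.]); print("tilt fix total rot xy",(np.degrees(c)/6).round(3)[:2])
    _op(pos,yaw,step,n)
E
python3 -c "
from h import *
plan((.457,-.197,.036),-111.7)
"
```

```text
tilt fix total rot xy [-0.056 -0.031]
now [ 0.4584 -0.1946  0.1481] yaw -111.62 tilt z [ 0.0042 -0.0052 -1.    ] t 3.3 F [-0.8 -1.1  0. ] w 0.999
0 lin [0.02, 0.0, 0.9] rotz 0.0
1 lin [0.02, 0.0, 0.9] rotz 0.0
2 lin [0.02, 0.0, 0.9] rotz 0.0
3 lin [0.02, 0.0, 0.9] rotz 0.0
4 lin [0.02, 0.0, 0.9] rotz 0.0
```

>>> step_arm(targets=[{"jaw":1,"linear":[0.02,0,0.9],"rot":[-0.06,-0.03,0]},{"jaw":1,"linear":[0.02,0,0.9]},{"jaw":1,"linear":[0.02,0,0.9]},{"jaw":1,"linear":[0.02,0,0.9]}])

```text
invalid input
```

```bash
python3 -c "
from h import *
plan((.457,-.197,.036),-111.7)
"
```

```text
tilt fix total rot xy [-0.056 -0.031]
now [ 0.4584 -0.1946  0.1481] yaw -111.62 tilt z [ 0.0042 -0.0052 -1.    ] t 3.3 F [-0.8 -1.1  0. ] w 0.999
0 lin [0.02, 0.0, 0.9] rotz 0.0
1 lin [0.02, 0.0, 0.9] rotz 0.0
2 lin [0.02, 0.0, 0.9] rotz 0.0
3 lin [0.02, 0.0, 0.9] rotz 0.0
4 lin [0.02, 0.0, 0.9] rotz 0.0
```

>>> step_arm(targets=[{"jaw":1,"linear":[0.02,0,0.9],"rot":[-0.06,-0.03,0]},{"jaw":1,"linear":[0.02,0,0.9],"rot":[0,0,0]},{"jaw":1,"linear":[0.02,0,0.9],"rot":[0,0,0]},{"jaw":1,"linear":[0.02,0,0.9],"rot":[0,0,0]}])

```text
clock: 3.8
tool_pos: [0.4614, -0.201, 0.0619]
eef_rot: [-1.766, 2.595, -0.017]
contact_force: [-0.2, 0.3, -1.3]
width: 1.001
```

```bash
python3 -c "
from h import *
plan((.457,-.197,.036),-111.7)
"
```

```text
tilt fix total rot xy [-0.098 -0.035]
now [ 0.4614 -0.201   0.0619] yaw -111.51 tilt z [ 0.0082 -0.0072 -0.9999] t 3.8 F [-0.2  0.3 -1.3] w 1.001
0 lin [-0.04, 0.11, 0.52] rotz 0.02
1 lin [-0.04, 0.11, 0.52] rotz 0.02
```

>>> step_arm(targets=[{"jaw":1,"linear":[-0.08,0.2,0.2],"rot":[-0.1,-0.03,0.02]},{"jaw":1,"linear":[0,0,0],"rot":[-0.0,0,0]}])

```text
clock: 4.05
tool_pos: [0.4571, -0.1978, 0.0571]
eef_rot: [1.764, -2.598, -0.002]
contact_force: [-0.1, -0.3, 0.3]
width: 1.0
```

```bash
python3 -c "
from h import *
plan((.457,-.197,.036),-111.7)
"
```

```text
tilt fix total rot xy [ 0.015 -0.003]
now [ 0.4571 -0.1978  0.0571] yaw -111.64 tilt z [-1.6e-03  3.0e-04 -1.0e+00] t 4.05 F [-0.1 -0.3  0.3] w 1.0
0 lin [-0.03, 0.02, 0.85] rotz 0.01
```

>>> step_arm(targets=[{"jaw":1,"linear":[-0.02,0.02,0.42],"rot":[0,0,0]},{"jaw":1,"linear":[0,0,0.4],"rot":[0,0,0]},{"jaw":1,"linear":[0,0,0],"rot":[0,0,0]}])

```text
clock: 4.42
tool_pos: [0.458, -0.1981, 0.0374]
eef_rot: [-1.765, 2.599, -0.004]
contact_force: [0.3, 0.3, 0.2]
width: 0.998
```

```bash
python3 -c "
from h import *
plan((.457,-.197,.036),-111.7)
a,_,_=shot('side','s2.png')
cv2.imwrite('pics/c2.png',cv2.resize(a[200:320,170:300],None,fx=5,fy=5,interpolation=2)[...,::-1])
"
```

```text
tilt fix total rot xy [-0.02  -0.013]
now [ 0.458  -0.1981  0.0374] yaw -111.63 tilt z [ 0.0015 -0.0021 -1.    ] t 4.42 F [0.3 0.3 0.2] w 0.998
0 lin [-0.03, 0.05, 0.06] rotz 0.01
```

View pics/c2.png

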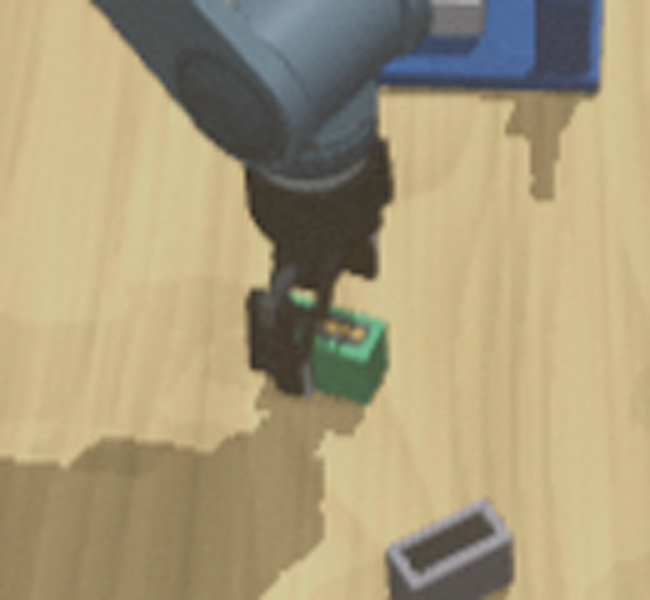

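>>> step_arm(targets=[{"jaw":-1,"linear":[0,0,0],"rot":[0,0,0]},{"jaw":-1,"linear":[0,0,0],"rot":[0,0,0]},{"jaw":-1,"linear":[0,0,0],"rot":[0,0,0]},{"jaw":-1,"linear":[0,0,0],"rot":[0,0,0]},{"jaw":-1,"linear":[0,0,0],"rot":[0,0,0]}], force=40)

```text
clock: 5.1
tool_pos: [0.459, -0.1987, 0.0386]
eef_rot: [-1.765, 2.598, -0.008]
contact_force: [-0.3, 0.1, -0.4]
width: 0.365
```

```bash
python3 -c "
from h import *
plan((.457,-.197,.13),-95)
a,_,_=shot('side','s3.png')
cv2.imwrite('pics/c3.png',cv2.resize(a[200:320,170:300],None,fx=5,fy=5,interpolation=2)[...,::-1])
"
```

```text
tilt fix total rot xy [-0.044 -0.019]
now [ 0.459  -0.1987  0.0386] yaw -111.61 tilt z [ 0.0036 -0.0036 -1.    ] t 5.1 F [-0.3  0.1 -0.4] w 0.365
0 lin [-0.01, 0.02, -0.91] rotz -0.69
1 lin [-0.01, 0.02, -0.91] rotz -0.69
2 lin [-0.01, 0.02, -0.91] rotz -0.69
3 lin [-0.01, 0.02, -0.91] rotz -0.69
```

View pics/c3.png

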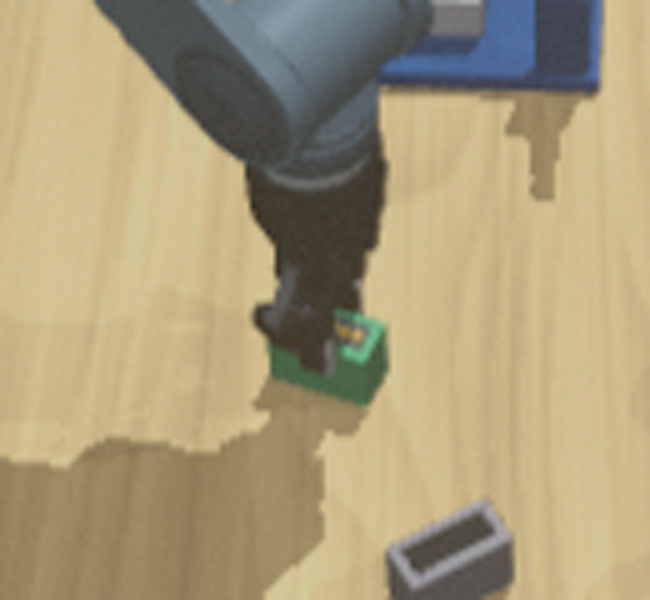

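>>> step_arm(targets=[{"jaw":-1,"linear":[0,0,-0.5],"rot":[-0.04,-0.02,0]},{"jaw":-1,"linear":[0,0,-0.9],"rot":[0,0,0]},{"jaw":-1,"linear":[0,0,-0.9],"rot":[0,0,0]},{"jaw":-1,"linear":[0,0,-0.9],"rot":[0,0,0]},{"jaw":-1,"linear":[0,0,-0.9],"rot":[0,0,0]}], force=50)

```text
clock: 5.78
tool_pos: [0.4566, -0.197, 0.1434]
eef_rot: [1.764, -2.597, -0.011]
contact_force: [1.0, -0.8, -1.8]
width: 0.362
```

```bash
python3 -c "
from h import *
plan((.5015,.04,.138),-92.9)
a,_,_=shot('side','s4.png')
cv2.imwrite('pics/c4.png',cv2.resize(a[180:300,170:300],None,fx=5,fy=5,interpolation=2)[...,::-1])
"
```

```text
tilt fix total rot xy [0.069 0.022]
now [ 0.4566 -0.197   0.1434] yaw -111.62 tilt z [-0.0058  0.0048 -1.    ] t 5.78 F [ 1.  -0.8 -1.8] w 0.362
0 lin [-0.95, 0.18, 0.02] rotz -0.31
1 lin [-0.95, 0.15, 0.02] rotz -0.31
2 lin [-0.96, 0.12, 0.02] rotz -0.31
3 lin [-0.96, 0.09, 0.02] rotz -0.31
4 lin [-0.96, 0.06, 0.02] rotz -0.31
5 lin [-0.96, 0.03, 0.02] rotz -0.31
6 lin [-0.96, -0.01, 0.02] rotz -0.31
7 lin [-0.96, -0.04, 0.02] rotz -0.31
8 lin [-0.96, -0.07, 0.02] rotz -0.31
9 lin [-0.96, -0.1, 0.02] rotz -0.31
```

View pics/c4.png

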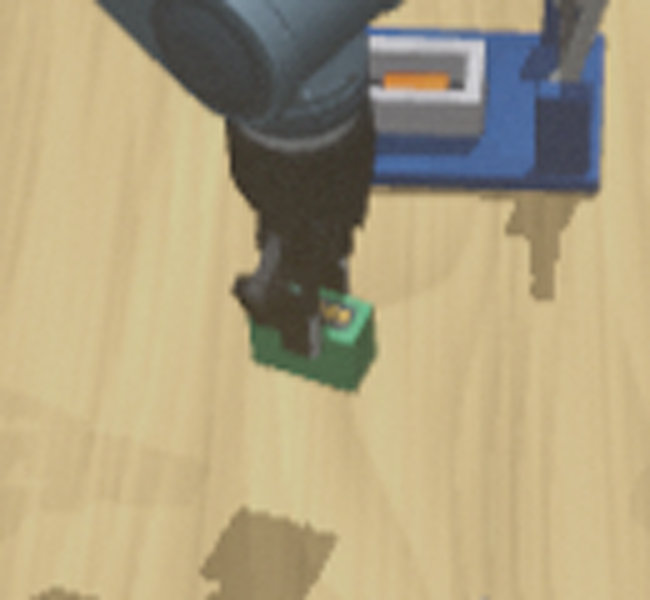

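Magazine is gripped and lifted: green, at about (315,340) in the crop. Now I'll move it towards the cradle.

>>> step_arm(targets=[{"jaw":-1,"linear":[-0.95,0.18,0.02],"rot":[0.07,0.02,-0.31]},{"jaw":-1,"linear":[-0.95,0.15,0.02],"rot":[0,0,-0.31]},{"jaw":-1,"linear":[-0.96,0.12,0.02],"rot":[0,0,-0.31]},{"jaw":-1,"linear":[-0.96,0.09,0.02],"rot":[0,0,-0.31]},{"jaw":-1,"linear":[-0.96,0.06,0.02],"rot":[0,0,-0.31]}])

```text
clock: 6.45
tool_pos: [0.4807, -0.0777, 0.1449]
eef_rot: [-1.971, 2.443, -0.012]
contact_force: [-0.6, 0.3, -1.4]
width: 0.361
```

>>> step_arm(targets=[{"jaw":-1,"linear":[-0.96,0.03,0.02],"rot":[0,0,-0.31]},{"jaw":-1,"linear":[-0.96,-0.01,0.02],"rot":[0,0,-0.31]},{"jaw":-1,"linear":[-0.96,-0.04,0.02],"rot":[0,0,-0.31]},{"jaw":-1,"linear":[-0.96,-0.07,0.02],"rot":[0,0,-0.31]},{"jaw":-1,"linear":[-0.96,-0.1,0.02],"rot":[0,0,-0.31]}])

```text
clock: 7.08
tool_pos: [0.5016, 0.0449, 0.1408]
eef_rot: [-2.17, 2.271, -0.008]
contact_force: [-0.8, -0.2, -2.2]
width: 0.358
```

```bash
python3 -c "
from h import *
plan((.5015,.095,.11),-92.9)
a,_,_=shot('side','s5.png')
b,_,_=shot('top','t5.png')
c=np.hstack([cv2.resize(a[140:260,200:330],None,fx=3,fy=3),cv2.resize(b[150:270,180:310],None,fx=3,fy=3)])
cv2.imwrite('pics/c5.png',c[...,::-1])
"
```

```text
tilt fix total rot xy [-0.039 -0.033]
now [0.5016 0.0449 0.1408] yaw -92.61 tilt z [ 0.0039 -0.0036 -1.    ] t 7.08 F [-0.8 -0.2 -2.2] w 0.358
0 lin [-0.67, 0.03, 0.41] rotz 0.02
1 lin [-0.67, 0.03, 0.41] rotz 0.02
2 lin [-0.67, 0.03, 0.41] rotz 0.02
```

View pics/c5.png

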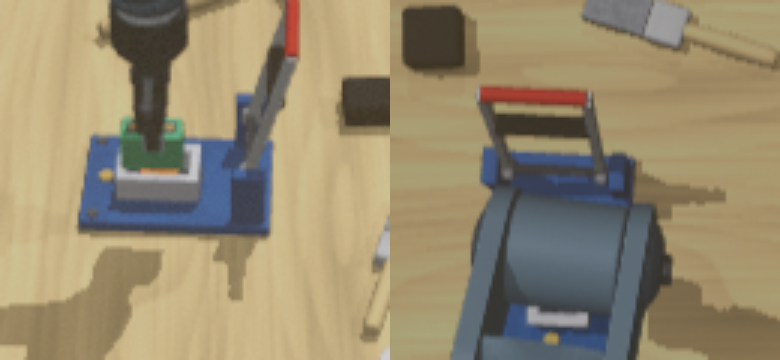

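```bash
cat > g.py <<'E'
from h import *
def green(n='side'):
    P=cloud(n,np.load(f"/tmp/{n}.npy")); im=np.load(f"/tmp/{n}_im.npy")
    hsv=cv2.cvtColor(im,cv2.COLOR_RGB2HSV)
    m=(hsv[...,0]>55)&(hsv[...,0]<90)&(hsv[...,1]>70)&(abs(P[...,0]-.5)<.1)&(abs(P[...,1]-.07)<.12)&(P[...,2]>.02)&(P[...,2]<.25)
    p=P[m]; print("green n",len(p),"x",np.percentile(p[:,0],[0,1,2,98,99,100]).round(4),"y",np.percentile(p[:,1],[1,10,50,90,99]).round(4),"z",np.percentile(p[:,2],[1,99]).round(4))
    r=cv2.minAreaRect((p[:,:2]*1000).astype(np.float32));print(r)
    f=p[p[:,2]<np.percentile(p[:,2],97)-.012]
    c=np.polyfit(f[:,0],f[:,1],1); print("front face slope deg",np.degrees(np.arctan(c[0])).round(2),"y at .5015",np.polyval(c,.5015).round(4),"x mid",(np.percentile(f[:,0],1)+np.percentile(f[:,0],99))/2)
    return p
if __name__=="__main__":
    green()
    P=cloud('side',np.load("/tmp/side.npy"))
    # cradle front face & top from the first side image rows
    m=(abs(P[...,0]-.5)<.06)&(P[...,1]>.05)&(P[...,1]<.08)&(P[...,2]>.022)&(P[...,2]<.044)
    f=P[m]; print("cradle front",len(f),np.median(f,0),np.percentile(f[:,0],[1,99])); c=np.polyfit(f[:,0],f[:,1],1); print(np.degrees(np.arctan(c[0])),np.polyval(c,.5015))
E
python3 g.py
```

```text
green n 141 x [0.4692 0.4693 0.4695 0.5309 0.531  0.531 ] y [0.023  0.0248 0.029  0.0388 0.0524] z [0.1035 0.1512]
((500.0738220214844, 38.47057342529297), (61.82290267944336, 34.62815856933594), 0.24937742948532104)
front face slope deg -2.99 y at .5015 0.0283 x mid 0.4992521775411135
cradle front 137 [0.50515838 0.0664092  0.03359991] [0.45910214 0.54766021]
-1.2189568326085332 0.06655772319857474
```

>>> step_arm(targets=[{"jaw":-1,"linear":[-0.67,0.06,0.3],"rot":[-0.04,-0.03,0.02]},{"jaw":-1,"linear":[-0.67,0.06,0.3],"rot":[0,0,0.02]},{"jaw":-1,"linear":[-0.67,0.06,0.3],"rot":[0,0,0]},{"jaw":-1,"linear":[0,0,0],"rot":[0,0,0]}])

```text
clock: 7.68
tool_pos: [0.498, 0.0981, 0.1156]
eef_rot: [2.163, -2.276, -0.004]
contact_force: [-0.0, 1.0, -2.1]
width: 0.361
```

```bash
python3 -c "
from h import *
plan((.504,.0955,.11),-92.9)
a,_,_=shot('side','s6.png')
cv2.imwrite('pics/c6.png',cv2.resize(a[140:260,200:330],None,fx=5,fy=5,interpolation=2)[...,::-1])
"; python3 g.py
```

```text
tilt fix total rot xy [0.031 0.004]
now [0.498  0.0981 0.1156] yaw -92.92 tilt z [-3.2e-03  6.0e-04 -1.0e+00] t 7.67 F [-0.   1.  -2.1] w 0.361
0 lin [0.09, -0.25, 0.23] rotz -0.0
green n 130 x [0.4657 0.4659 0.4662 0.5265 0.5266 0.5268] y [0.0766 0.0795 0.0822 0.0913 0.1056] z [0.0779 0.1279]
((496.3221435546875, 90.87113952636719), (31.175905227661133, 61.49092483520508), 87.95559692382812)
front face slope deg -0.63 y at .5015 0.0818 x mid 0.49564190979810707
cradle front 129 [0.50186557 0.06574267 0.0332787 ] [0.45930145 0.54769753]
-1.750634254532001 0.06604443934507508
```

View pics/c6.png

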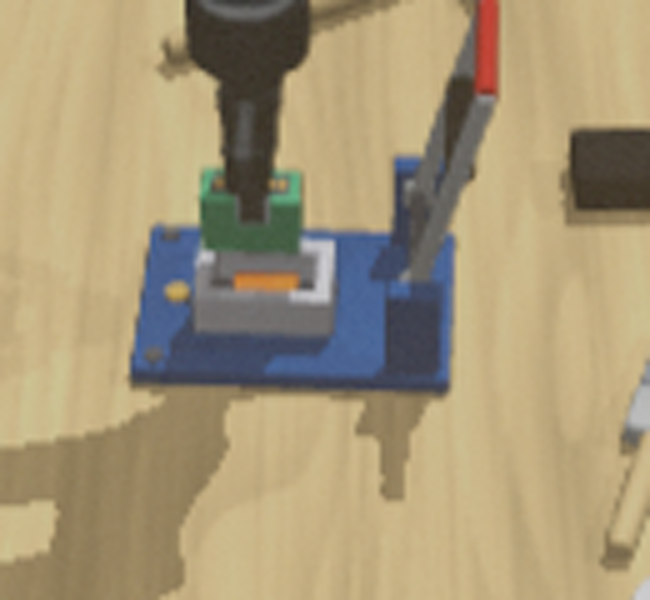

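>>> step_arm(targets=[{"jaw":-1,"linear":[0.1,-0.26,0.4],"rot":[0.03,0,0]},{"jaw":-1,"linear":[0,0,0],"rot":[0,0,0]}])

```text
clock: 7.98
tool_pos: [0.5056, 0.0938, 0.1057]
eef_rot: [-2.162, 2.278, -0.002]
contact_force: [-0.4, 0.2, -1.8]
width: 0.358
```

```bash
python3 -c "
from h import *
plan((.5045,.0953,.085),-92.9)
"
```

```text
tilt fix total rot xy [-0.017 -0.   ]
now [0.5056 0.0938 0.1057] yaw -93.0 tilt z [ 1.8e-03 -1.0e-04 -1.0e+00] t 7.97 F [-0.4  0.2 -1.8] w 0.358
0 lin [-0.06, 0.05, 0.83] rotz -0.02
```

>>> step_arm(targets=[{"jaw":-1,"linear":[-0.06,0.05,0.25],"rot":[-0.02,0,0]},{"jaw":-1,"linear":[0,0,0.25],"rot":[0,0,0]},{"jaw":-1,"linear":[0,0,0],"rot":[0,0,0]}])

```text
clock: 8.35
tool_pos: [0.5045, 0.0947, 0.0924]
eef_rot: [2.161, -2.28, -0.0]
contact_force: [-0.1, 0.4, -1.8]
width: 0.358
```

```bash
python3 -c "
from h import *
plan((.5045,.0953,.082),-92.9)
a,_,_=shot('side','s7.png')
cv2.imwrite('pics/c7.png',cv2.resize(a[140:240,200:310],None,fx=6,fy=6,interpolation=2)[...,::-1])
"; python3 g.py
```

```text
tilt fix total rot xy [ 0.004 -0.001]
now [0.5045 0.0947 0.0924] yaw -93.08 tilt z [-4.e-04 -1.e-04 -1.e+00] t 8.35 F [-0.1  0.4 -1.8] w 0.358
0 lin [-0.02, 0.0, 0.41] rotz -0.03
green n 132 x [0.4715 0.4722 0.4736 0.5324 0.5325 0.5326] y [0.0713 0.075  0.0795 0.0903 0.1032] z [0.0544 0.1015]
((502.9809265136719, 86.76837158203125), (30.999156951904297, 61.18448257446289), 83.97563934326172)
front face slope deg -4.67 y at .5015 0.0786 x mid 0.5028291168440864
cradle front 132 [0.50183373 0.06550595 0.03308627] [0.45882416 0.54763232]
-2.428748438150698 0.06604061870344169
```

View pics/c7.png

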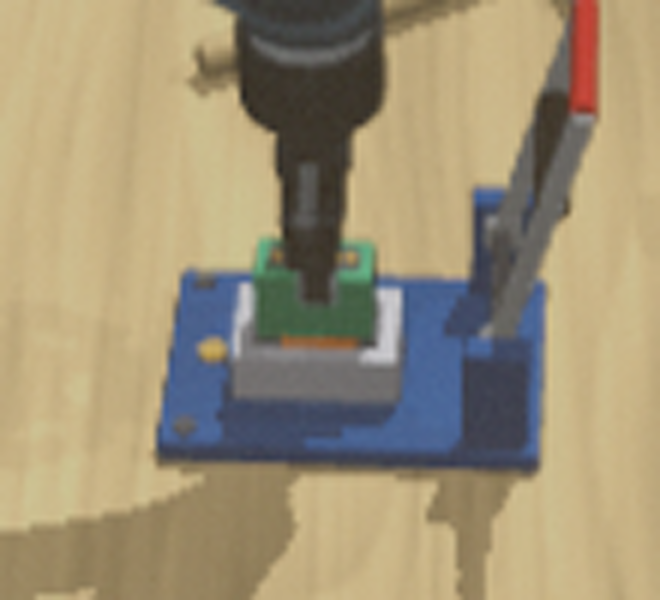

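The magazine is lined up over the pocket at crop (315,310). Lowering in small steps.

>>> step_arm(targets=[{"jaw":-1,"linear":[-0.01,0.01,0.2],"rot":[0,0,-0.02]},{"jaw":-1,"linear":[0,0,0],"rot":[0,0,0]}])

```text
clock: 8.65
tool_pos: [0.5046, 0.0951, 0.0875]
eef_rot: [-2.163, 2.277, -0.001]
contact_force: [0.2, 1.0, -1.7]
width: 0.36
```

>>> step_arm(targets=[{"jaw":-1,"linear":[0,0,0.18],"rot":[0,0,0]},{"jaw":-1,"linear":[0,0,0],"rot":[0,0,0]}])

```text
clock: 8.9
tool_pos: [0.5047, 0.0951, 0.0829]
eef_rot: [-2.163, 2.277, -0.001]
contact_force: [-0.5, -0.5, -2.0]
width: 0.357
```

>>> step_arm(targets=[{"jaw":-1,"linear":[0,0,0.18],"rot":[0,0,0]},{"jaw":-1,"linear":[0,0,0],"rot":[0,0,0]}])

```text
clock: 9.15
tool_pos: [0.5048, 0.0951, 0.0781]
eef_rot: [-2.163, 2.277, -0.001]
contact_force: [0.2, 1.0, -1.9]
width: 0.358
```

>>> step_arm(targets=[{"jaw":-1,"linear":[0,0,0.12],"rot":[0,0,0]},{"jaw":-1,"linear":[0,0,0],"rot":[0,0,0]}])

```text
clock: 9.4
tool_pos: [0.5048, 0.0951, 0.0749]
eef_rot: [-2.163, 2.277, -0.001]
contact_force: [0.0, 0.1, -1.8]
width: 0.362
```

>>> step_arm(targets=[{"jaw":-1,"linear":[0,0,0.06],"rot":[0,0,0]}])

```text
clock: 9.52
tool_pos: [0.505, 0.0951, 0.0735]
eef_rot: [-2.163, 2.277, -0.002]
contact_force: [0.2, 0.0, -2.7]
width: 0.362
```

```bash
python3 -c "
from h import *
plan((.5045,.0953,.072),-92.9)
a,_,_=shot('side','s8.png')
cv2.imwrite('pics/c8.png',cv2.resize(a[140:240,200:310],None,fx=6,fy=6,interpolation=2)[...,::-1])
"; python3 g.py
```

```text
tilt fix total rot xy [-0.014 -0.   ]
now [0.505  0.0951 0.0735] yaw -92.93 tilt z [ 1.5e-03 -1.0e-04 -1.0e+00] t 9.53 F [ 0.2  0.  -2.7] w 0.362
0 lin [-0.01, 0.02, 0.06] rotz -0.01
green n 98 x [0.4725 0.473  0.4732 0.5351 0.5353 0.5353] y [0.073  0.0763 0.0803 0.0928 0.1013] z [0.048  0.0836]
((504.1048583984375, 87.18576049804688), (63.53671646118164, 30.525075912475586), 2.6860456466674805)
front face slope deg -0.62 y at .5015 0.0793 x mid 0.5023286303022447
cradle front 131 [0.50208704 0.06594335 0.0333604 ] [0.4588418  0.54452754]
-3.14836633479519 0.06589956932846336
```

View pics/c8.png

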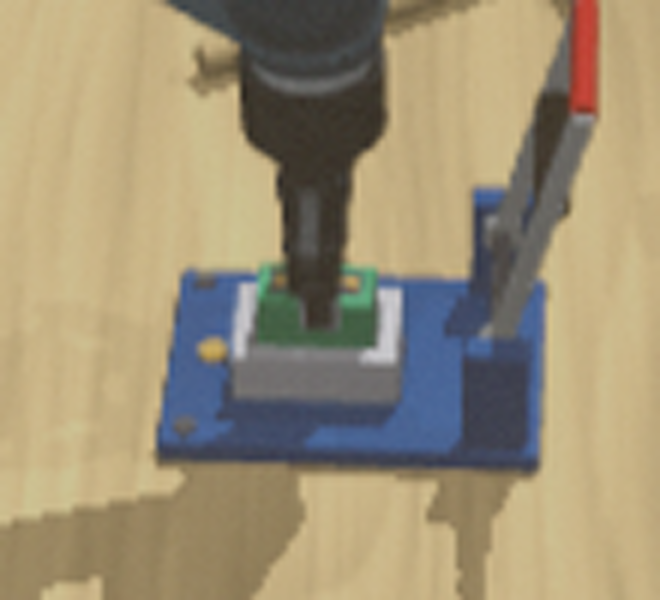

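>>> step_arm(targets=[{"jaw":-1,"linear":[0,0,0.05],"rot":[0,0,0]}])

```text
clock: 9.7
tool_pos: [0.5048, 0.0951, 0.072]
eef_rot: [-2.163, 2.277, -0.001]
contact_force: [0.1, 0.3, -1.1]
width: 0.361
```

>>> step_arm(targets=[{"jaw":-1,"linear":[0,0,0],"rot":[0,0,0]}])

```text
clock: 9.82
tool_pos: [0.5047, 0.0951, 0.0718]
eef_rot: [-2.163, 2.277, -0.001]
contact_force: [-0.7, 0.7, -1.4]
width: 0.358
```

>>> step_arm(targets=[{"jaw":-1,"linear":[0,0,0.03],"rot":[0,0,0]}])

```text
clock: 9.95
tool_pos: [0.5049, 0.0951, 0.0715]
eef_rot: [-2.163, 2.277, -0.001]
contact_force: [-2.8, 0.8, 4.7]
width: 0.359
```

>>> step_arm(targets=[{"jaw":-1,"linear":[0,0,0],"rot":[0,0,0]}])

```text
clock: 10.07
tool_pos: [0.5051, 0.0951, 0.0716]
eef_rot: [-2.163, 2.277, -0.002]
contact_force: [-1.0, 0.0, -1.6]
width: 0.358
```

It touched the follower at z≈0.0715. Opening now.

>>> step_arm(targets=[{"jaw":1,"linear":[0,0,0],"rot":[0,0,0]},{"jaw":1,"linear":[0,0,0],"rot":[0,0,0]},{"jaw":1,"linear":[0,0,0],"rot":[0,0,0]},{"jaw":1,"linear":[0,0,0],"rot":[0,0,0]},{"jaw":1,"linear":[0,0,0],"rot":[0,0,0]}])

```text
clock: 10.7
tool_pos: [0.5061, 0.0951, 0.0724]
eef_rot: [-2.162, 2.276, -0.004]
contact_force: [0.3, -0.1, -0.0]
width: 0.998
```

```bash
python3 -c "
from h import *
plan((.5045,.0953,.2),-92.9)
a,_,_=shot('side','s9.png')
cv2.imwrite('pics/c9.png',cv2.resize(a[140:240,200:310],None,fx=6,fy=6,interpolation=2)[...,::-1])
"; python3 g.py
```

```text
tilt fix total rot xy [-0.035  0.   ]
now [0.5061 0.0951 0.0724] yaw -92.94 tilt z [ 3.7e-03 -1.0e-04 -1.0e+00] t 10.7 F [ 0.3 -0.1 -0. ] w 0.998
0 lin [-0.0, 0.01, -0.85] rotz -0.0
1 lin [-0.0, 0.01, -0.85] rotz -0.0
2 lin [-0.0, 0.01, -0.85] rotz -0.0
3 lin [-0.0, 0.01, -0.85] rotz -0.0
4 lin [-0.0, 0.01, -0.85] rotz -0.0
5 lin [-0.0, 0.01, -0.85] rotz -0.0
green n 87 x [0.4728 0.4729 0.473  0.533  0.5352 0.5352] y [0.0722 0.0758 0.0803 0.0949 0.1023] z [0.051  0.0815]
((503.98724365234375, 88.54202270507812), (33.42533874511719, 62.10382080078125), 88.8030776977539)
front face slope deg -2.74 y at .5015 0.0789 x mid 0.5023273976052669
cradle front 127 [0.50176801 0.06608708 0.03257459] [0.45906437 0.54460734]
-2.822182870539983 0.06601432751006614
```

View pics/c9.png

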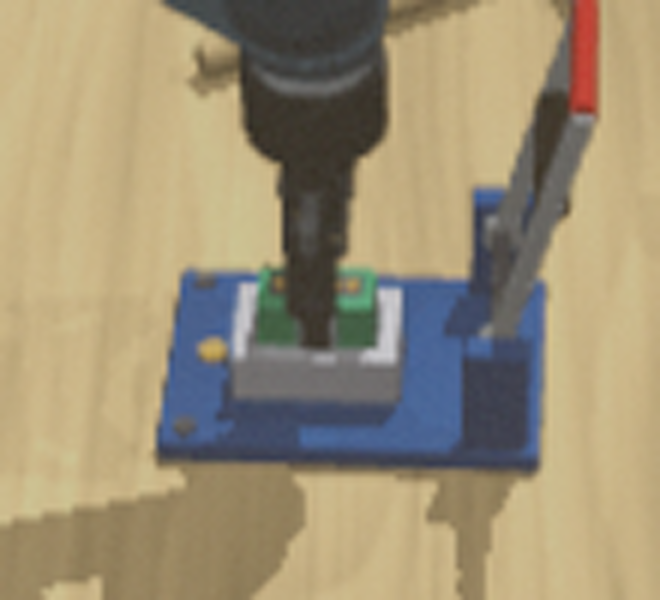

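Magazine is standing in the pocket and released. Retracting straight up, shutting the jaws once clear.

>>> step_arm(targets=[{"jaw":1,"linear":[0,0,-0.4],"rot":[0,0,0]},{"jaw":1,"linear":[0,0,-0.8],"rot":[0,0,0]},{"jaw":1,"linear":[0,0,-1],"rot":[0,0,0]},{"jaw":-1,"linear":[0,0,-1],"rot":[-0.03,0,0]},{"jaw":-1,"linear":[0,0,-1],"rot":[0,0,0]}])

```text
clock: 11.38
tool_pos: [0.5046, 0.0951, 0.1809]
eef_rot: [2.163, -2.276, -0.003]
contact_force: [0.3, 0.1, -0.2]
width: 0.604
```

>>> step_arm(targets=[{"jaw":-1,"linear":[0,0,-1],"rot":[0,0,0]},{"jaw":-1,"linear":[0,0,-1],"rot":[0,0,0]},{"jaw":-1,"linear":[0,0,-1],"rot":[0,0,0]},{"jaw":-1,"linear":[0,0,-1],"rot":[0,0,0]},{"jaw":-1,"linear":[0,0,-0.8],"rot":[0,0,0]}])

```text
clock: 12.0
tool_pos: [0.5045, 0.0952, 0.3096]
eef_rot: [-2.163, 2.276, -0.003]
contact_force: [0.1, -0.2, -0.2]
width: -0.005
```

```bash
python3 -c "
from h import *
plan((.685,.096,.315),-92.9)
a,_,_=shot('side','s10.png')
b,P,_=shot('top','t10.png')
c=np.hstack([cv2.resize(a[140:260,200:330],None,fx=3,fy=3),cv2.resize(b[150:270,180:310],None,fx=3,fy=3)])
cv2.imwrite('pics/c10.png',c[...,::-1])
for n in('side','top'):
    P=cloud(n,np.load(f'/tmp/{n}.npy')); hsv=cv2.cvtColor(np.load(f'/tmp/{n}_im.npy'),cv2.COLOR_RGB2HSV)
    red=((hsv[...,0]<8)|(hsv[...,0]>172))&(hsv[...,1]>150)&(P[...,2]>.1)&(P[...,2]<.3)&(abs(P[...,0]-.64)<.1)&(abs(P[...,1]-.1)<.1)
    print(n,P[red].mean(0),P[red].min(0),P[red].max(0))
"
```

```text
tilt fix total rot xy [-0.028  0.001]
now [0.5045 0.0952 0.3096] yaw -92.92 tilt z [ 2.9e-03 -1.0e-04 -1.0e+00] t 12.0 F [ 0.1 -0.2 -0.2] w -0.005
0 lin [-0.05, -0.9, -0.03] rotz -0.0
1 lin [-0.05, -0.9, -0.03] rotz -0.0
2 lin [-0.05, -0.9, -0.03] rotz -0.0
3 lin [-0.05, -0.9, -0.03] rotz -0.0
4 lin [-0.05, -0.9, -0.03] rotz -0.0
5 lin [-0.05, -0.9, -0.03] rotz -0.0
6 lin [-0.05, -0.9, -0.03] rotz -0.0
7 lin [-0.05, -0.9, -0.03] rotz -0.0
side [0.64338518 0.08960616 0.23913244] [0.63667692 0.04842771 0.23217936] [0.65156687 0.13048371 0.24548331]
top [0.64280007 0.09651299 0.24047031] [0.63613929 0.05357636 0.23341323] [0.65100052 0.13857112 0.2455182 ]
```

View pics/c10.png

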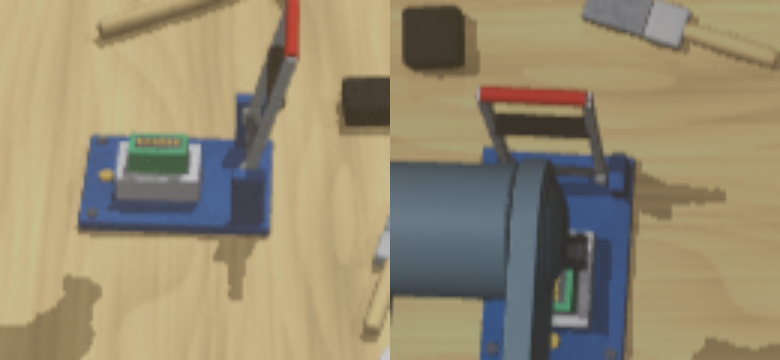

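The magazine stands upright in the pocket (crop (158,155)) and the bar is at (0.643, 0.096, 0.239). Moving over and behind the bar.

>>> step_arm(targets=[{"jaw":-1,"linear":[0,-0.9,-0.05],"rot":[-0.03,0,0]},{"jaw":-1,"linear":[0,-0.9,-0.05],"rot":[0,0,0]},{"jaw":-1,"linear":[0,-0.9,-0.03],"rot":[0,0,0]},{"jaw":-1,"linear":[0,-0.9,-0.03],"rot":[0,0,0]},{"jaw":-1,"linear":[0,-0.9,-0.03],"rot":[0,0,0]}])

```text
clock: 12.72
tool_pos: [0.6183, 0.0897, 0.3128]
eef_rot: [2.164, -2.277, -0.001]
contact_force: [0.4, -0.9, -0.1]
width: 0.002
```

>>> step_arm(targets=[{"jaw":-1,"linear":[0,-0.9,-0.03],"rot":[0,0,0]},{"jaw":-1,"linear":[0,-0.9,-0.03],"rot":[0,0,0]},{"jaw":-1,"linear":[0,-0.9,-0.03],"rot":[0,0,0]},{"jaw":-1,"linear":[0,0,0],"rot":[0,0,0]}])

```text
clock: 13.22
tool_pos: [0.6868, 0.086, 0.3094]
eef_rot: [2.16, -2.273, -0.009]
contact_force: [-0.4, -0.0, -0.3]
width: 0.001
```

```bash
python3 -c "
from h import *
plan((.683,.096,.232),-92.9)
"
```

```text
tilt fix total rot xy [ 0.077 -0.   ]
now [0.6868 0.086  0.3094] yaw -92.92 tilt z [-8.e-03  4.e-04 -1.e+00] t 13.22 F [-0.4 -0.  -0.3] w 0.001
0 lin [-0.1, 0.04, 0.77] rotz -0.0
1 lin [-0.1, 0.04, 0.77] rotz -0.0
2 lin [-0.1, 0.04, 0.77] rotz -0.0
3 lin [-0.1, 0.04, 0.77] rotz -0.0
```

>>> step_arm(targets=[{"jaw":-1,"linear":[-0.4,0.04,0.77],"rot":[0.08,0,0]},{"jaw":-1,"linear":[0,0.04,0.77],"rot":[0,0,0]},{"jaw":-1,"linear":[0,0.04,0.77],"rot":[0,0,0]},{"jaw":-1,"linear":[0,0,0.77],"rot":[0,0,0]},{"jaw":-1,"linear":[0,0,0],"rot":[0,0,0]}])

```text
clock: 13.85
tool_pos: [0.6809, 0.0958, 0.2262]
eef_rot: [2.162, -2.275, -0.004]
contact_force: [-0.2, -0.1, -0.1]
width: 0.002
```

```bash
python3 -c "
from h import *
plan((.661,.096,.230),-92.9)
a,_,_=shot('side','s11.png')
cv2.imwrite('pics/c11.png',cv2.resize(a[110:220,220:340],None,fx=5,fy=5,interpolation=2)[...,::-1])
"
```

```text
tilt fix total rot xy [ 0.042 -0.005]
now [0.6809 0.0958 0.2262] yaw -92.93 tilt z [-4.4e-03 -3.0e-04 -1.0e+00] t 13.85 F [-0.2 -0.1 -0.1] w 0.002
0 lin [0.03, 0.79, -0.15] rotz -0.01
```

View pics/c11.png

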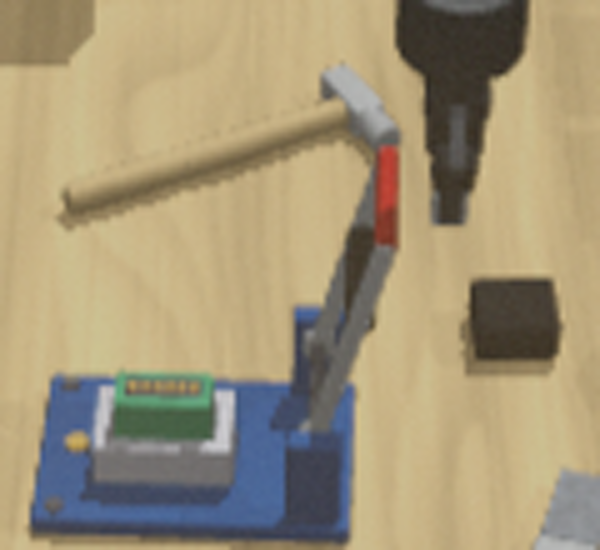

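>>> step_arm(targets=[{"jaw":-1,"linear":[0,0.35,-0.1],"rot":[0.04,0,0]},{"jaw":-1,"linear":[0,0.35,-0.1],"rot":[0,0,0]},{"jaw":-1,"linear":[0,0.5,-0.1],"rot":[0,0,0]},{"jaw":-1,"linear":[0,0.5,-0.05],"rot":[0,0,0]},{"jaw":-1,"linear":[0,0.5,0],"rot":[0,0,0]}])

```text
clock: 14.52
tool_pos: [0.6263, 0.0985, 0.2419]
eef_rot: [-2.157, 2.271, -0.016]
contact_force: [2.6, 0.0, 1.1]
width: -0.005
```

```bash
python3 -c "
from h import *
plan((.576,.099,.229),-92.9,.6)
a,_,_=shot('side','s12.png')
cv2.imwrite('pics/c12.png',cv2.resize(a[110:220,220:340],None,fx=5,fy=5,interpolation=2)[...,::-1])
"
```

```text
tilt fix total rot xy [-0.13  -0.002]
now [0.6263 0.0985 0.2419] yaw -92.95 tilt z [ 1.350e-02 -9.000e-04 -9.999e-01] t 14.53 F [2.6 0.  1.1] w -0.005
0 lin [0.02, 0.5, 0.13] rotz -0.0
1 lin [0.02, 0.5, 0.13] rotz -0.0
2 lin [0.02, 0.5, 0.13] rotz -0.0
3 lin [0.02, 0.5, 0.13] rotz -0.0
```

View pics/c12.png

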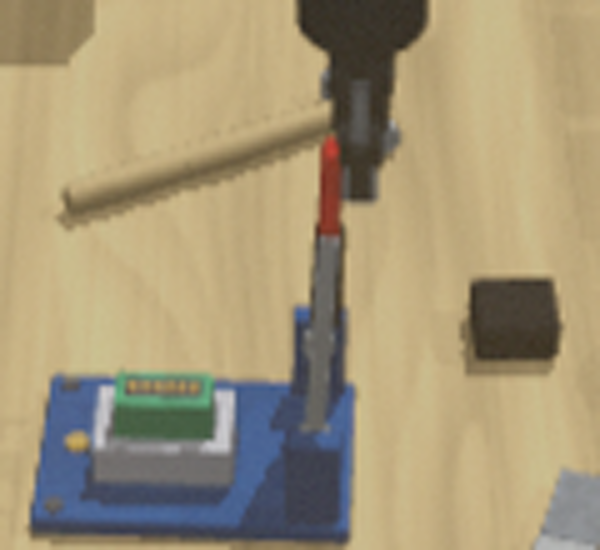

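The bar is now about upright, with the fingers pushing behind it. I'll continue, a little lower.

>>> step_arm(targets=[{"jaw":-1,"linear":[0,0.4,0.35],"rot":[-0.13,0,0]},{"jaw":-1,"linear":[0,0.5,0.25],"rot":[0,0,0]},{"jaw":-1,"linear":[0,0.5,0.15],"rot":[0,0,0]},{"jaw":-1,"linear":[0,0.5,0.15],"rot":[0,0,0]}])

```text
clock: 15.08
tool_pos: [0.5747, 0.1013, 0.2173]
eef_rot: [2.162, -2.275, -0.005]
contact_force: [1.1, -0.4, -0.0]
width: -0.0
```

```bash
python3 -c "
from h import *
plan((.545,.101,.215),-92.9,.6)
a,_,_=shot('side','s13.png')
cv2.imwrite('pics/c13.png',cv2.resize(a[110:220,220:340],None,fx=5,fy=5,interpolation=2)[...,::-1])
"
```

```text
tilt fix total rot xy [ 0.041 -0.003]
now [0.5747 0.1013 0.2173] yaw -92.93 tilt z [-4.3e-03 -1.0e-04 -1.0e+00] t 15.07 F [ 1.1 -0.4 -0. ] w -0.0
0 lin [0.04, 0.59, 0.05] rotz -0.0
1 lin [0.04, 0.59, 0.05] rotz -0.0
```

View pics/c13.png

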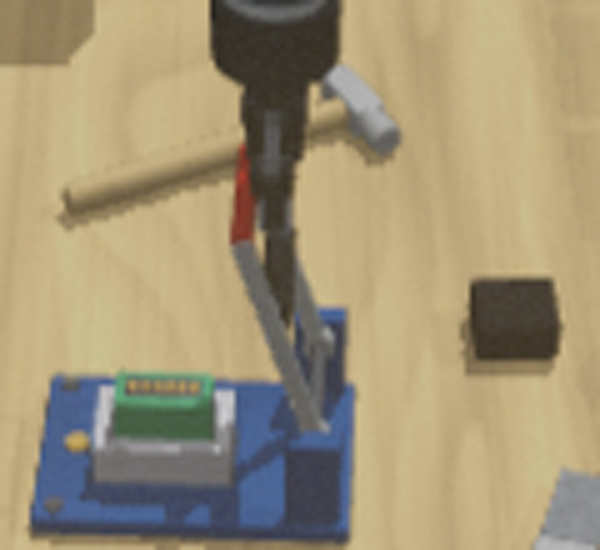

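>>> step_arm(targets=[{"jaw":-1,"linear":[0,0.5,0.05],"rot":[0.04,0,0]},{"jaw":-1,"linear":[0,0.5,0.2],"rot":[0,0,0]},{"jaw":-1,"linear":[0,0.5,0.25],"rot":[0,0,0]},{"jaw":-1,"linear":[0,0.45,0.3],"rot":[0,0,0]},{"jaw":-1,"linear":[0,0.4,0.3],"rot":[0,0,0]}])

```text
clock: 15.75
tool_pos: [0.5106, 0.1047, 0.1867]
eef_rot: [2.162, -2.276, -0.004]
contact_force: [3.5, 0.6, -2.7]
width: -0.002
```

```bash
python3 -c "
from h import *
plan((.505,.101,.24),-92.9,.8)
a,_,_=shot('side','s14.png')
cv2.imwrite('pics/c14.png',cv2.resize(a[110:220,220:340],None,fx=5,fy=5,interpolation=2)[...,::-1])
P=cloud('side',np.load('/tmp/side.npy')); hsv=cv2.cvtColor(a,cv2.COLOR_RGB2HSV)
red=((hsv[...,0]<8)|(hsv[...,0]>172))&(hsv[...,1]>150)&(P[...,2]>.05)&(P[...,2]<.3)&(abs(P[...,0]-.52)<.1)&(abs(P[...,1]-.1)<.1)
print(P[red].mean(0),P[red].min(0),P[red].max(0))
"
```

```text
tilt fix total rot xy [ 0.034 -0.001]
now [0.5106 0.1047 0.1867] yaw -92.92 tilt z [-3.6e-03  1.0e-04 -1.0e+00] t 15.75 F [ 3.5  0.6 -2.7] w -0.002
0 lin [0.05, 0.07, -0.71] rotz -0.0
1 lin [0.05, 0.07, -0.71] rotz -0.0
2 lin [0.05, 0.07, -0.71] rotz -0.0
[0.4925526  0.08232284 0.20221311] [0.48820008 0.060074   0.19486185] [0.49756293 0.1141722  0.2085125 ]
```

View pics/c14.png

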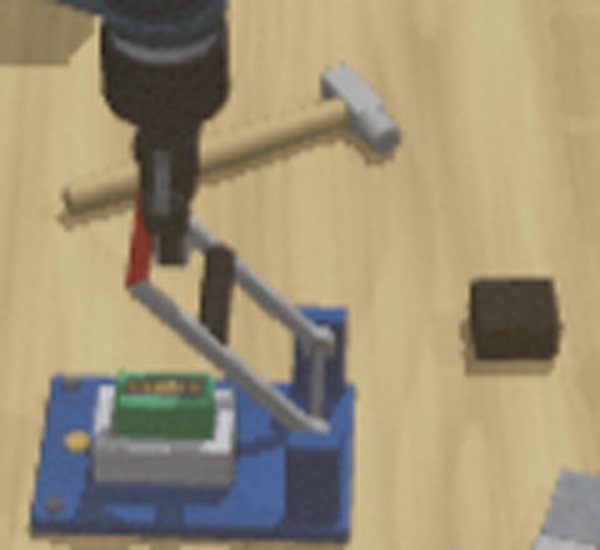

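>>> step_arm(targets=[{"jaw":-1,"linear":[0,-0.2,0],"rot":[0.03,0,0]},{"jaw":-1,"linear":[0,0,-0.8],"rot":[0,0,0]},{"jaw":-1,"linear":[0,0,-0.8],"rot":[0,0,0]},{"jaw":-1,"linear":[0,0.5,-0.2],"rot":[0,0,0]},{"jaw":-1,"linear":[0,0.5,0],"rot":[0,0,0]}])

```text
clock: 16.42
tool_pos: [0.4881, 0.1056, 0.2299]
eef_rot: [2.16, -2.273, -0.009]
contact_force: [0.3, 0.3, -0.4]
width: -0.003
```

```bash
python3 -c "
from h import *
plan((.489,.101,.219),-92.9,.8)
a,_,_=shot('side','s15.png')
cv2.imwrite('pics/c15.png',cv2.resize(a[110:220,220:340],None,fx=5,fy=5,interpolation=2)[...,::-1])
"
```

```text
tilt fix total rot xy [ 0.078 -0.006]
now [0.4881 0.1056 0.2299] yaw -92.93 tilt z [-8.2e-03 -3.0e-04 -1.0e+00] t 16.43 F [ 0.3  0.3 -0.4] w -0.003
0 lin [0.18, -0.04, 0.44] rotz -0.0
```

View pics/c15.png

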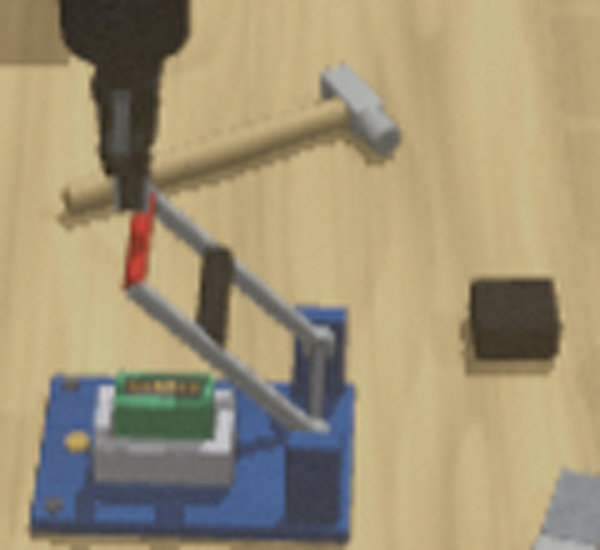

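>>> step_arm(targets=[{"jaw":-1,"linear":[0.1,0.0,0.5],"rot":[0.08,0,0]},{"jaw":-1,"linear":[0.08,0.2,0.4],"rot":[0,0,0]},{"jaw":-1,"linear":[0,0.3,0.45],"rot":[0,0,0]},{"jaw":-1,"linear":[0,0.35,0.45],"rot":[0,0,0]}])

```text
clock: 16.98
tool_pos: [0.4623, 0.1024, 0.1807]
eef_rot: [2.162, -2.275, -0.005]
contact_force: [0.1, -0.0, 1.0]
width: 0.005
```

```bash
python3 -c "
from h import *
plan((.457,.103,.168),-92.9,.5)
"
```

```text
tilt fix total rot xy [ 0.046 -0.001]
now [0.4623 0.1024 0.1807] yaw -92.91 tilt z [-4.8e-03  2.0e-04 -1.0e+00] t 16.98 F [ 0.1 -0.   1. ] w 0.005
0 lin [-0.01, 0.11, 0.25] rotz -0.0
1 lin [-0.01, 0.11, 0.25] rotz -0.0
```

>>> step_arm(targets=[{"jaw":-1,"linear":[0,0.18,0.4],"rot":[0.05,0,0]},{"jaw":-1,"linear":[0,0.15,0.4],"rot":[0,0,0]},{"jaw":-1,"linear":[0,0.13,0.4],"rot":[0,0,0]},{"jaw":-1,"linear":[0,0.1,0.3],"rot":[0,0,0]}])

```text
clock: 17.48
tool_pos: [0.4463, 0.103, 0.1393]
eef_rot: [2.164, -2.277, -0.0]
contact_force: [0.1, 0.1, 1.2]
width: -0.0
```

```bash
python3 -c "
from h import *
plan((.441,.104,.118),-92.9,.5)
a,_,_=shot('side','s16.png')
cv2.imwrite('pics/c16.png',cv2.resize(a[110:220,200:320],None,fx=5,fy=5,interpolation=2)[...,::-1])
"
```

```text
tilt fix total rot xy [ 0.006 -0.004]
now [0.4463 0.103  0.1393] yaw -92.91 tilt z [-7.e-04 -4.e-04 -1.e+00] t 17.48 F [0.1 0.1 1.2] w -0.0
0 lin [-0.01, 0.11, 0.43] rotz -0.0
1 lin [-0.01, 0.11, 0.43] rotz -0.0
```

View pics/c16.png

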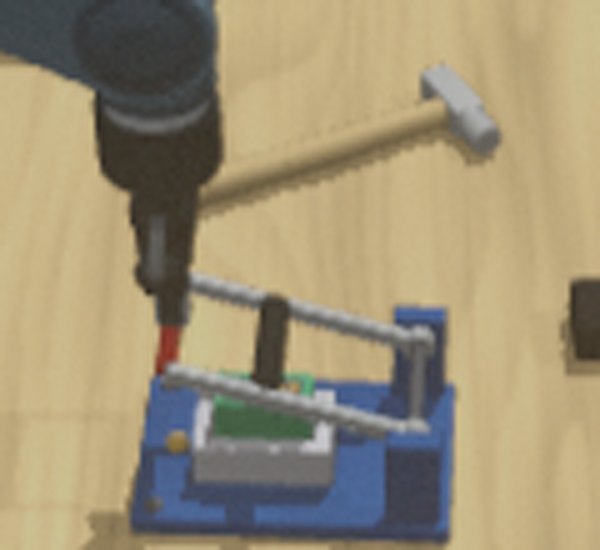

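The clamp is at about θ=0.31, with the pad above the magazine at crop (268,340). Slow down from here and watch the force.

>>> step_arm(targets=[{"jaw":-1,"linear":[0,0.08,0.3],"rot":[0,0,0]},{"jaw":-1,"linear":[0,0.06,0.25],"rot":[0,0,0]}])

```text
clock: 17.77
tool_pos: [0.4425, 0.1032, 0.1242]
eef_rot: [2.164, -2.276, -0.001]
contact_force: [-0.3, -0.6, 0.1]
width: 0.004
```

>>> step_arm(targets=[{"jaw":-1,"linear":[0,0.05,0.15],"rot":[0,0,0]}])

```text
clock: 17.9
tool_pos: [0.4413, 0.1032, 0.1202]
eef_rot: [2.164, -2.277, -0.0]
contact_force: [-0.0, 0.1, 0.6]
width: -0.0
```

>>> step_arm(targets=[{"jaw":-1,"linear":[0,0.03,0.12],"rot":[0,0,0]}])

```text
clock: 18.02
tool_pos: [0.4407, 0.1033, 0.117]
eef_rot: [2.164, -2.277, 0.0]
contact_force: [-0.8, 0.0, 0.7]
width: 0.001
```

>>> step_arm(targets=[{"jaw":-1,"linear":[0,0.03,0.12],"rot":[0,0,0]}])

```text
clock: 18.15
tool_pos: [0.44, 0.1033, 0.1139]
eef_rot: [2.164, -2.277, 0.0]
contact_force: [-0.5, 0.1, 0.3]
width: 0.001
```

>>> step_arm(targets=[{"jaw":-1,"linear":[0,0.02,0.08],"rot":[0,0,0]}])

```text
clock: 18.27
tool_pos: [0.4396, 0.1033, 0.1118]
eef_rot: [2.164, -2.277, 0.001]
contact_force: [-0.2, -0.3, 0.7]
width: 0.001
```

>>> step_arm(targets=[{"jaw":-1,"linear":[0,0.01,0.08],"rot":[0,0,0]}])

```text
clock: 18.4
tool_pos: [0.4393, 0.1033, 0.1098]
eef_rot: [2.164, -2.277, 0.001]
contact_force: [-1.5, 0.0, 5.6]
width: -0.0
```

>>> step_arm(targets=[{"jaw":-1,"linear":[0,0.01,0.08],"rot":[0,0,0]}])

```text
clock: 18.52
tool_pos: [0.4391, 0.1033, 0.1083]
eef_rot: [2.164, -2.277, 0.0]
contact_force: [-1.9, -0.4, 5.5]
width: -0.001
```

>>> step_arm(targets=[{"jaw":-1,"linear":[0,0.01,0.08],"rot":[0,0,0]},{"jaw":-1,"linear":[0,0.01,0.08],"rot":[0,0,0]}])

```text
clock: 18.77
tool_pos: [0.4386, 0.1034, 0.1051]
eef_rot: [2.164, -2.276, -0.0]
contact_force: [-2.6, -0.0, 5.6]
width: 0.001
```

>>> step_arm(targets=[{"jaw":-1,"linear":[0,0.01,0.08],"rot":[0,0,0]},{"jaw":-1,"linear":[0,0.0,0.08],"rot":[0,0,0]}])

```text
clock: 19.02
tool_pos: [0.4382, 0.1034, 0.1018]
eef_rot: [2.163, -2.275, -0.002]
contact_force: [-3.2, -0.3, 5.5]
width: -0.002
```

>>> step_arm(targets=[{"jaw":-1,"linear":[0,0.0,0.08],"rot":[0,0,0]},{"jaw":-1,"linear":[0,0.0,0.07],"rot":[0,0,0]}])

```text
clock: 19.27
tool_pos: [0.4379, 0.1034, 0.0987]
eef_rot: [2.163, -2.273, -0.003]
contact_force: [-3.1, 0.4, 4.8]
width: 0.003
```

>>> step_arm(targets=[{"jaw":-1,"linear":[0,0.0,0.06],"rot":[0,0,0]}])

```text
clock: 19.4
tool_pos: [0.4378, 0.1034, 0.0976]
eef_rot: [2.163, -2.273, -0.004]
contact_force: [-3.1, -1.2, 5.0]
width: -0.001
```

>>> step_arm(targets=[{"jaw":-1,"linear":[0,0.0,0.06],"rot":[0,0,0]}])

```text
clock: 19.52
tool_pos: [0.4377, 0.1034, 0.0964]
eef_rot: [2.162, -2.272, -0.005]
contact_force: [-3.1, -0.1, 4.5]
width: -0.001
```

>>> step_arm(targets=[{"jaw":-1,"linear":[0,0.0,0.06],"rot":[0,0,0]}])

```text
clock: 19.65
tool_pos: [0.4376, 0.1034, 0.0953]
eef_rot: [2.162, -2.271, -0.005]
contact_force: [-3.3, -1.0, 5.3]
width: 0.001
```

>>> step_arm(targets=[{"jaw":-1,"linear":[0,0.0,0.06],"rot":[0,0,0]}])

```text
clock: 19.77
tool_pos: [0.4375, 0.1035, 0.0942]
eef_rot: [2.162, -2.271, -0.006]
contact_force: [-2.6, -1.1, 5.5]
width: 0.001
```

>>> step_arm(targets=[{"jaw":-1,"linear":[0,0.0,0.05],"rot":[0,0,0]}])

```text
clock: 19.9
tool_pos: [0.4375, 0.1035, 0.0933]
eef_rot: [2.162, -2.27, -0.006]
contact_force: [-3.2, -0.7, 9.6]
width: -0.001
```

>>> step_arm(targets=[{"jaw":-1,"linear":[0,0.0,0.05],"rot":[0,0,0]}])

```text
clock: 20.02
tool_pos: [0.4375, 0.1035, 0.0932]
eef_rot: [2.161, -2.269, -0.007]
contact_force: [-6.8, -0.9, 15.1]
width: -0.0
```

It has bottomed. Raising to about 20 N and holding.

>>> step_arm(targets=[{"jaw":-1,"linear":[0,0.0,0.07],"rot":[0,0,0]}])

```text
clock: 20.15
tool_pos: [0.4376, 0.1035, 0.093]
eef_rot: [2.161, -2.268, -0.009]
contact_force: [-9.5, 0.6, 19.6]
width: 0.001
```

>>> step_arm(targets=[{"jaw":-1,"linear":[0,0.0,0.07],"rot":[0,0,0]}])

```text
clock: 20.27
tool_pos: [0.4376, 0.1035, 0.093]
eef_rot: [2.16, -2.266, -0.011]
contact_force: [-10.0, -0.8, 18.8]
width: 0.001
```

>>> step_arm(targets=[{"jaw":-1,"linear":[0,0.02,0.075],"rot":[0,0,0]},{"jaw":-1,"linear":[0,0.02,0.075],"rot":[0,0,0]}])

```text
clock: 20.52
tool_pos: [0.4375, 0.1035, 0.093]
eef_rot: [2.16, -2.264, -0.011]
contact_force: [-6.5, -0.4, 15.5]
width: -0.001
```

>>> step_arm(targets=[{"jaw":-1,"linear":[0,0.02,0.08],"rot":[0,0,0]},{"jaw":-1,"linear":[0,0.02,0.08],"rot":[0,0,0]},{"jaw":-1,"linear":[0,0.02,0.08],"rot":[0,0,0]}])

```text
clock: 20.9
tool_pos: [0.4376, 0.1035, 0.093]
eef_rot: [2.161, -2.262, -0.011]
contact_force: [-7.2, -0.9, 16.7]
width: -0.001
```

>>> step_arm(targets=[{"jaw":-1,"linear":[0,0.02,0.08],"rot":[0,0,0]},{"jaw":-1,"linear":[0,0.02,0.08],"rot":[0,0,0]},{"jaw":-1,"linear":[0,0.02,0.08],"rot":[0,0,0]},{"jaw":-1,"linear":[0,0.02,0.08],"rot":[0,0,0]}])

```text
clock: 21.4
tool_pos: [0.4376, 0.1035, 0.093]
eef_rot: [2.161, -2.258, -0.011]
contact_force: [-7.8, 0.1, 16.7]
width: -0.004
```

```bash
python3 -c "
from h import *
plan((.4375,.104,.15),-92.9,.8)
a,_,_=shot('side','s17.png')
cv2.imwrite('pics/c17.png',cv2.resize(a[110:220,200:320],None,fx=5,fy=5,interpolation=2)[...,::-1])
"
```

```text
tilt fix total rot xy [ 0.154 -0.064]
now [0.4376 0.1035 0.093 ] yaw -92.53 tilt z [-0.0164 -0.006  -0.9998] t 21.4 F [-7.8  0.1 16.7] w -0.004
0 lin [-0.01, 0.0, -0.76] rotz 0.02
1 lin [-0.01, 0.0, -0.76] rotz 0.02
2 lin [-0.01, 0.0, -0.76] rotz 0.02
```

View pics/c17.png

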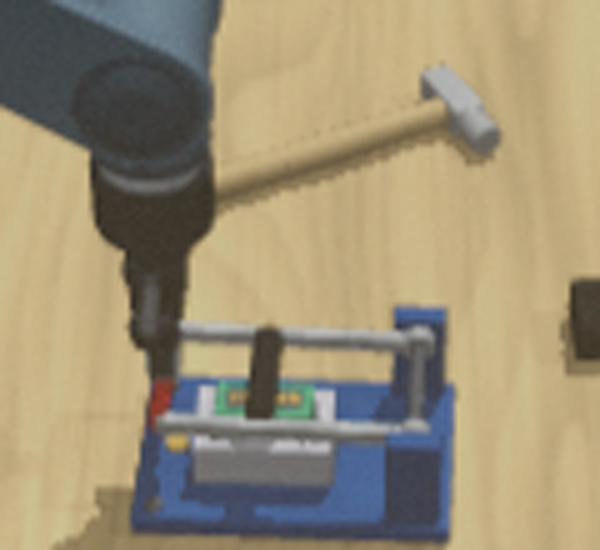

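The clamp is down level on the magazine. For margin I'll hold slightly harder, about 22 N.

>>> step_arm(targets=[{"jaw":-1,"linear":[0,0.02,0.1],"rot":[0.02,0,0]},{"jaw":-1,"linear":[0,0.02,0.1],"rot":[0.02,0,0]}])

```text
clock: 21.7
tool_pos: [0.4376, 0.1035, 0.0929]
eef_rot: [2.163, -2.258, -0.007]
contact_force: [-10.4, -0.1, 22.2]
width: -0.001
```

>>> step_arm(targets=[{"jaw":-1,"linear":[0,0.02,0.11],"rot":[0.01,0,0]},{"jaw":-1,"linear":[0,0.02,0.11],"rot":[0.01,0,0]}])

```text
clock: 21.95
tool_pos: [0.4376, 0.1035, 0.0928]
eef_rot: [2.163, -2.256, -0.006]
contact_force: [-11.3, -2.0, 24.5]
width: -0.0
```

>>> step_arm(targets=[{"jaw":-1,"linear":[0,0.02,0.1],"rot":[0.01,0,0]},{"jaw":-1,"linear":[0,0.02,0.1],"rot":[0.01,0,0]},{"jaw":-1,"linear":[0,0.02,0.1],"rot":[0.01,0,0]},{"jaw":-1,"linear":[0,0.02,0.1],"rot":[0.01,0,0]},{"jaw":-1,"linear":[0,0.02,0.1],"rot":[0.01,0,0]}])

```text
clock: 22.58
tool_pos: [0.4376, 0.1036, 0.0928]
eef_rot: [2.165, -2.252, -0.003]
contact_force: [-9.5, -0.5, 21.3]
width: -0.0
```

>>> step_arm(targets=[{"jaw":-1,"linear":[0,0.02,0.04],"rot":[0,0,0]},{"jaw":-1,"linear":[0,0,-0.1],"rot":[0,0,0]},{"jaw":-1,"linear":[0,0,-0.5],"rot":[0,0,0]},{"jaw":-1,"linear":[0,0,-0.9],"rot":[0,0,0]},{"jaw":-1,"linear":[0,0,-1],"rot":[0,0,0]}])

```text
clock: 23.2
tool_pos: [0.4371, 0.1042, 0.1567]
eef_rot: [2.163, -2.25, -0.006]
contact_force: [0.3, 0.7, -0.2]
width: -0.004
```

>>> step_arm(targets=[{"jaw":-1,"linear":[0,0,-1],"rot":[0,0,0]},{"jaw":-1,"linear":[0.6,0.6,-1],"rot":[0,0,0]},{"jaw":-1,"linear":[1,0.6,0],"rot":[0,0,0]},{"jaw":-1,"linear":[1,0.6,0],"rot":[0,0,0]},{"jaw":-1,"linear":[0.6,0.3,0],"rot":[0,0,0]}])

```text
clock: 23.82
tool_pos: [0.3831, 0.0255, 0.2156]
eef_rot: [2.171, -2.251, 0.005]
contact_force: [-0.4, -0.1, -0.6]
width: -0.001
```

```bash
python3 -c "
from h import *
plan((.4375,.104,.15),-92.9,9)
a,P,_=shot('side','s18.png')
b,Q,_=shot('top','t18.png')
cv2.imwrite('pics/c18.png',np.hstack([cv2.resize(a[110:230,200:320],None,fx=3,fy=3),cv2.resize(b[150:270,170:290],None,fx=3,fy=3)])[...,::-1])
for n,p,im in(('side',P,a),('top',Q,b)):
    hsv=cv2.cvtColor(im,cv2.COLOR_RGB2HSV)
    red=((hsv[...,0]<8)|(hsv[...,0]>172))&(hsv[...,1]>150)&(p[...,2]>.03)&(p[...,2]<.3)&(abs(p[...,0]-.44)<.07)&(abs(p[...,1]-.1)<.1)
    print(n,'bar',red.sum(),p[red].mean(0),p[red].max(0))
    g=(hsv[...,0]>55)&(hsv[...,0]<90)&(hsv[...,1]>70)&(abs(p[...,0]-.5)<.06)&(abs(p[...,1]-.1)<.06)&(p[...,2]>.02)
    print('green',g.sum(),np.percentile(p[g][:,2],[50,90,97]),p[g].mean(0))
"
```

```text
tilt fix total rot xy [ 0.072 -0.119]
now [0.3831 0.0255 0.2156] yaw -92.09 tilt z [-0.008  -0.0121 -0.9999] t 23.82 F [-0.4 -0.1 -0.6] w -0.001
0 lin [-3.22, -2.06, 2.63] rotz 0.14
side bar 61 [0.43925488 0.10364671 0.0835655 ] [0.44614272 0.14755041 0.0902873 ]
green 39 [0.06720758 0.07180843 0.0725197 ] [0.5052875  0.09117888 0.06774544]
top bar 100 [0.43817715 0.10443233 0.08455795] [0.44308027 0.14955487 0.09112151]
green 99 [0.06882741 0.0721508  0.07343287] [0.5009237  0.09435389 0.06900728]
```

View pics/c18.png

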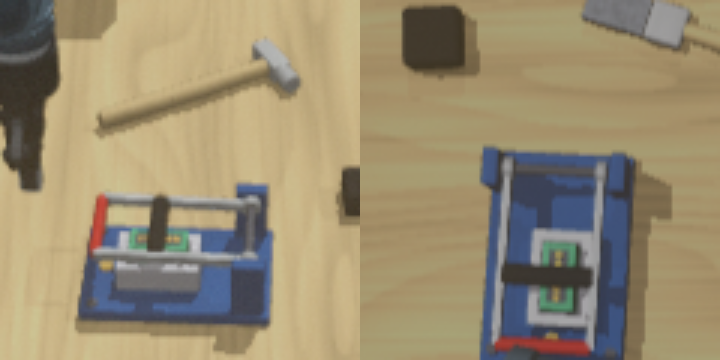

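```bash
python3 -c "
from h import *
print(ctrl.close_job())"
```

```text
the job is handed in; nothing more can be done
None
```

The green magazine is loaded in the blue loader and clamped home, and I've handed the job in. The interface gave no verdict, so the checks below are my own.

- **Setting it in:** I gripped the magazine across its 32 mm width and lowered it into the pocket with about 1 mm steps at the end. It touched the follower briefly at about 5 N, and I released it there. The side picture showed it upright with the clamp still open.
- **Clamping:** I swung the clamp over with shut fingers and pressed the bar from above. The magazine went down with about 5 N on the bar until it bottomed. I then held 15–24 N for about 2.4 s in total; the last 0.9 s or so was at 21–24 N, and no reading was above 24.5 N.
- **Final checks:**
  - The magazine's top is at about 69 mm, which matches fully home (cradle top about 50.5 mm plus 18 mm).
  - I estimate the clamp angle at about 0.02 rad from the tool height.
  - The fingers are clear and the contact force is about zero.
- **Things on the bench:** The hammer, brush and heel looked unmoved in the last pictures. I didn't re-measure the grey magazine, the shoe lasts or the tin at the end, but nothing came near them.
- **Off-axis force:** While pressing there was also about 10 N of sideways force on the tool. It did no visible harm.

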